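# Pack the winder's bobbins and screw the canister shut

### The job

Put all the bobbins from the bobbin winder's catch tray into the open canister, then put the blue lid on it. Find the start of the thread by turning the lid backward (anticlockwise from above) until it drops a little, then screw it forward (clockwise) until it is fully home, flush on the rim. Leave the other things on the bench as they are.

Things in the scene. Friction and masses are not known exactly. Their poses are not given: they have to be found in the camera images.
- winder: Teal bench-top bobbin winder with a shallow aluminium catch tray in front, one fixed unit. Origin: on the bench under the centre of the tray. The tray is 230 x 290 mm inside (x, y), its floor 6 mm and its wall tops 36 mm above the bench, walls 6 mm thick. On the tray's +y side a steel chute, up to 75 mm high, leads to the machine's body, which begins 210 mm from the origin and is 260 mm long in x, 220 mm in y, 162 mm high, with two 50 mm steel spindles on top.
- bobbin1_center (a point): Centre of the orange plastic bobbin, 60 mm long along its own x axis: a round barrel 20 mm in diameter and 48 mm long between two square flanges 28 x 28 x 6 mm, so it lies on its flats without rolling, its centre 14 mm above what it lies on; 30 g. Can be held across the barrel between the flanges, or over the two ends. Four to six of the six bobbins are present.
- bobbin2_center (a point): Centre of the yellow plastic bobbin, 60 mm long along its own x axis: a round barrel 20 mm in diameter and 48 mm long between two square flanges 28 x 28 x 6 mm, so it lies on its flats without rolling, its centre 14 mm above what it lies on; 30 g. Can be held across the barrel between the flanges, or over the two ends. Four to six of the six bobbins are present.
- bobbin3_center (a point): Centre of the red plastic bobbin, 60 mm long along its own x axis: a round barrel 20 mm in diameter and 48 mm long between two square flanges 28 x 28 x 6 mm, so it lies on its flats without rolling, its centre 14 mm above what it lies on; 30 g. Can be held across the barrel between the flanges, or over the two ends. Four to six of the six bobbins are present.
- bobbin4_center (a point): Centre of the purple plastic bobbin, 60 mm long along its own x axis: a round barrel 20 mm in diameter and 48 mm long between two square flanges 28 x 28 x 6 mm, so it lies on its flats without rolling, its centre 14 mm above what it lies on; 30 g. Can be held across the barrel between the flanges, or over the two ends. Four to six of the six bobbins are present.
- bobbin5_center (a point): Centre of the white plastic bobbin, 60 mm long along its own x axis: a round barrel 20 mm in diameter and 48 mm long between two square flanges 28 x 28 x 6 mm, so it lies on its flats without rolling, its centre 14 mm above what it lies on; 30 g. Can be held across the barrel between the flanges, or over the two ends. Four to six of the six bobbins are present.
- bobbin6_center (a point): Centre of the green plastic bobbin, 60 mm long along its own x axis: a round barrel 20 mm in diameter and 48 mm long between two square flanges 28 x 28 x 6 mm, so it lies on its flats without rolling, its centre 14 mm above what it lies on; 30 g. Can be held across the barrel between the flanges, or over the two ends. Four to six of the six bobbins are present.
- canister: White open canister fixed to the bench on a dark round steel plate, 168 mm wide and 12 mm thick. Origin: on the bench, on its axis. Mouth 114 mm wide inside, neck 122 mm outside (140 mm over the thread), body 148 mm; the inner floor is 12 mm above the bench. It does not move.
- mouth (a point): Centre of the canister's mouth, in the plane of the rim, 125 mm above the bench; z up.
- thread (a point): Point on the canister's axis, 12 mm below the rim, half-way down the thread. Right-hand thread (clockwise tightens), three equal starts 120 degrees apart, 10 mm of descent per 120 degrees. A lid set on it mostly rests on top, 5 to 14 mm above home; forward it then only meets blunt stops. Backward it rises slightly and within 90 degrees drops 10 mm, to 3 to 6 mm above home.
- lid_rim (a point): Centre of the lower edge of the lid's skirt, on the lid's axis; z up through the lid. After the drop the lid has some 20 degrees of play before it meets a stop backward; clockwise it goes under the thread, is home after 35 to 75 degrees and tight some 18 degrees later. Set on between the starts by luck, it is down at once; on top of a stop (16 mm), it first drops to the thread's top. Held loosely (fingers 3 mm wider than the bar) it drops by its own weight.
- lid_grip (a point): Centre of the yellow bar grip on the blue screw lid. Bar 80 mm long along the point's x, 22 wide, 30 high, on a disc 154 mm in diameter whose top is 15 mm below this point; skirt edge 43 mm below. Skirt 146 mm wide inside, with three lugs. 400 g. Starts right way up on the bench. Fully home, disc on the rim, this point is 21 mm above the mouth point.
- cone: A bystander to leave alone: cream cone of yarn standing on the bench, 100 mm wide, 150 mm high; origin under its centre
- tape: A bystander to leave alone: yellow roll of tape lying flat, 90 mm wide, 25 mm high; origin under its centre
- weight_box: A bystander to leave alone: wooden box 70 x 50 x 40 mm; origin under its centre
- shears: A bystander to leave alone: black-handled steel shears lying flat, 180 mm long along x, 10 mm high; origin at the pivot
- oil: A bystander to leave alone: clear bottle with a red cap, 48 mm wide, 110 mm high; origin under its centre
- driver: A bystander to leave alone: green-handled screwdriver lying down, 180 mm long along x; origin under its centre

How it is judged:
By the outcome, as a careful person would: the job done as asked, in the order asked, and still so for the second after the job is handed in, with the robot touching nothing.
Of bobbin1, bobbin2, bobbin3, bobbin4, bobbin5, bobbin6 only 4 to 6 are there at a start; the rules pass over those that are not, and their reading is None.
At some moment in a run one of bobbin1, bobbin2, bobbin3, bobbin4, bobbin5, bobbin6 may be knocked a few centimetres aside while the robot is not near it.
It also fails if it takes over 210 s, if anything falls off the work surface, if the arm or the gripper's body presses on something with over 40 N, if the wrist force passes 120 N, or if a joint passes its speed limit or range.

### The arm

A 6-joint arm with a two-finger parallel gripper is mounted at the origin on the work surface. World frame = base frame: x ahead of the robot, y to its left, z up, the work surface at z = 0. Lengths are in m, angles in rad, forces in N, time in s.
With the tool pointing down it reaches from about 0.35 to 0.85 m from the base axis. Payload 8.1 kg.
Tool frame: the origin (TCP) lies between the finger pads; the fingertips stand 14 mm ahead of it and the grasp point (between the pads) lies 5 mm behind it; z points along the fingers, y is the direction in which the jaws open and shut (so a half turn about z gives the same grasp; the last joint's range is limited). The gripper opens to 93 mm and grips with 3 to 60 N. Pads are 15 mm wide; open, the fingers measure 128 mm over their backs; the gripper's body (75 mm by 188 mm) begins 65 mm behind the grasp point.
Start: joints at [-1.251, 0.13, 1.488, -0, 1.523, -0.085], TCP at [0.236, -0.552, 0.233] pointing down, gripper open.
Joint ranges: [-2.96, 2.96], [-0.89, 2.26], [0.02, 2.5], [-1.34, 4.48], [0, 2.73], [-2.66, 2.66]. Speed limits (rad/s): [2.39, 2.39, 2.79, 3.14, 3.14, 3.14].

### API

Orientations are given as a rotation vector (axis times angle).
In Python, from plant import robot gives the robot as it stands.
- The arm moves only by the tool step_arm, never from a script. Its argument "targets" is a list of rows, each an object of numbers: "tx", "ty", "tz": the shift along the tool's x, y, z in mm; "ax", "ay", "az": the turn, a rotation vector about the tool's x, y, z in rad; "grip": the closure in counts, from 0 (fully open) to 255 (shut). In form: [{"tx": .., "ty": .., "tz": .., "ax": .., "ay": .., "az": .., "grip": ..}, ...]. A call has 1 to 20 rows; each row shifts and turns the commanded pose from where the row before left it, along the tool's axes as they then stand; what a row does not reach is not made up. A row lasts 1/10 s, in which the tool goes at most 50 mm and 8.59 degrees, less where a joint would pass 70% of its speed; a pose out of reach is approached as far as the arm can. A call with a gripper value outside its range is refused whole. The fingers move at their own pace and stop on an object; "squeeze" is the grip in N (left out, the last holds). Time passes only in rows, so rows that do not move let the fingers close. It gives the time, the measured TCP pose, the force and the opening at its end, in the units of the state.
- robot.read_state(): the state, without advancing time (a new reading comes with each control period).
- robot.read_camera(name): name is "scene" or "top"; returns a dict with "frame" (420x560x3 uint8, blue, green, red), "fx", "fy", "cx", "cy" (pixels), "R" (3x3) and "t" (3): a world point X has camera coordinates R X + t. Camera axes: x right, y down, z forward; pixel columns grow to the right and rows downward; lengths in m; the calibration is good to about 2 mm. A picture is of the moment at which its call begins. There is no depth.
- robot.close_job(): hands the job in, once; it reports no verdict.
The state is a dict: "t": time; "q": joint angles; "dq": joint speeds; "joint_torque": joint torques, N m; "tool_pos": TCP position; "orientation": TCP orientation; "force": force on the tool from outside, world axes, zero at the start; "wrist_torque": the same for the moment, N m; "opening": finger opening in m.
Only numpy, scipy, OpenCV 4.12 (cv2) and the standard library are available. Lean on these libraries where they do the work, as an engineer would, in place of code of your own. Each camera call takes 0.05 s, during which the arm holds its last target.

## Working session

There is one attempt and no reset: what is moved stays moved. The work goes in short steps, Python scripts to look and compute and a tool call to move; the robot and the scene stay as the last step left them, time stands still between calls to the robot, and variables do not carry over. Pictures are saved under pics/ and viewed, and the job is handed in when it is done.

Besides the shell and the picture viewer there is one more tool, called as name(argument=value, ...) on one line, values as JSON. step_arm: Moves the arm, as the interface text tells. Its arguments: {"type":"object","properties":{"targets":{"type":"array"},"squeeze":{"type":"number"}},"required":["targets"]}

```bash
ls; mkdir -p pics; python3 - <<'E'
from plant import robot
import cv2,numpy as np
s=robot.read_state(); print({k:np.round(v,3).tolist() for k,v in s.items()})
for n in("scene","top"):
    c=robot.read_camera(n); cv2.imwrite(f"pics/{n}0.png",c["frame"]); print(n,c["fx"],c["cx"],c["cy"],np.round(c["R"],3).tolist(),np.round(c["t"],3), (-np.array(c["R"]).T@c["t"]).round(3))
E
```

```text
pics
{'t': 0.0, 'q': [-1.251, 0.131, 1.489, 0.0, 1.523, -0.085], 'dq': [0.001, -0.001, -0.001, 0.0, -0.0, -0.0], 'joint_torque': [-0.0, -55.983, -49.177, 0.077, 0.035, -0.0], 'tool_pos': [0.236, -0.551, 0.232], 'orientation': [-3.076, -0.631, 0.0], 'force': [1.405, 0.113, 0.307], 'wrist_torque': [0.013, -0.057, -0.048], 'opening': 0.093}
scene 466.4909746719749 283.7457157665233 209.9529257935638 [[0.208, 0.978, -0.012], [0.782, -0.173, -0.599], [-0.588, 0.116, -0.801]] [-0.034 -0.403  1.469] [ 1.186 -0.206  0.934]
top 513.0233531946753 269.38251557585863 219.05462571751727 [[0.004, -1.0, -0.006], [-0.992, -0.004, -0.126], [0.126, 0.006, -0.992]] [-0.064  0.568  1.282] [ 0.403 -0.07   1.343]
```

View pics/scene0.png

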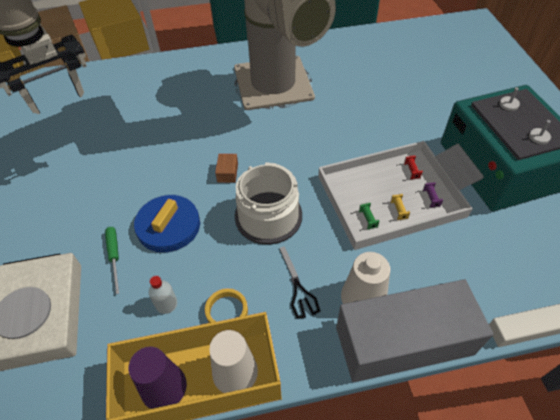

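View pics/top0.png

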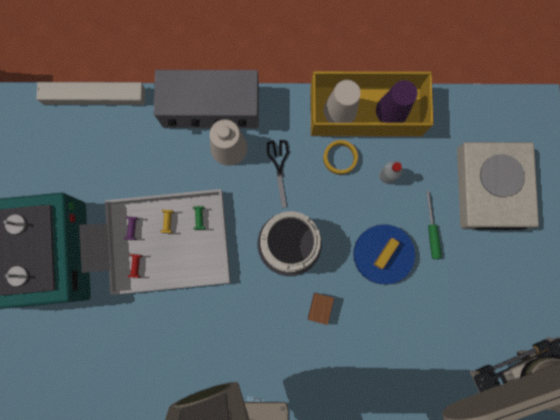

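The scene view shows the canister at about (268,205), the lid at (167,222), and the tray at (390,190) with red, purple, yellow and green bobbins. I'll zoom into the tray to check for a white one.

```bash
cat > h.py <<'E'
from plant import robot
import cv2,numpy as np
from scipy.spatial.transform import Rotation as Ro
def ray(c,u,v,z):
    R=np.array(c["R"]);t=np.array(c["t"]);o=-R.T@t
    d=R.T@np.array([(u-c["cx"])/c["fx"],(v-c["cy"])/c["fy"],1.])
    return o+d*(z-o[2])/d[2]
def proj(c,X):
    p=np.array(c["R"])@np.array(X)+np.array(c["t"]); return c["fx"]*p[0]/p[2]+c["cx"],c["fy"]*p[1]/p[2]+c["cy"]
HUE={"red":(172,5),"orange":(6,17),"yellow":(20,34),"green":(50,80),"purple":(125,160)}
def mask(f,name):
    h=cv2.cvtColor(f,cv2.COLOR_BGR2HSV); a,b=HUE[name]
    H,S,V=cv2.split(h)
    m=((H>=a)|(H<=b)) if a>b else ((H>=a)&(H<=b))
    return (m&(S>90)&(V>50)).astype(np.uint8)
E
python3 - <<'E'
import cv2
a=cv2.imread("pics/scene0.png")[140:245,310:475];b=cv2.imread("pics/top0.png")[185:300,100:235]
cv2.imwrite("pics/z1.png",cv2.resize(a,None,fx=4.5,fy=4.5,interpolation=2));cv2.imwrite("pics/z2.png",cv2.resize(b,None,fx=5,fy=5,interpolation=2))
E
```

```text
(no output)
```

View pics/z1.png

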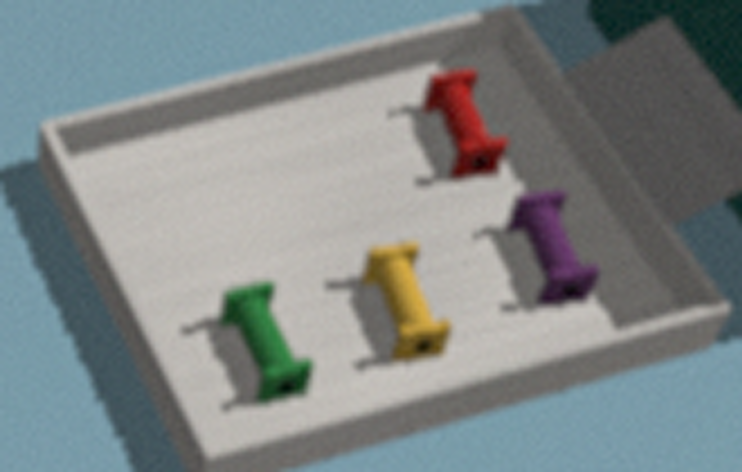

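View pics/z2.png

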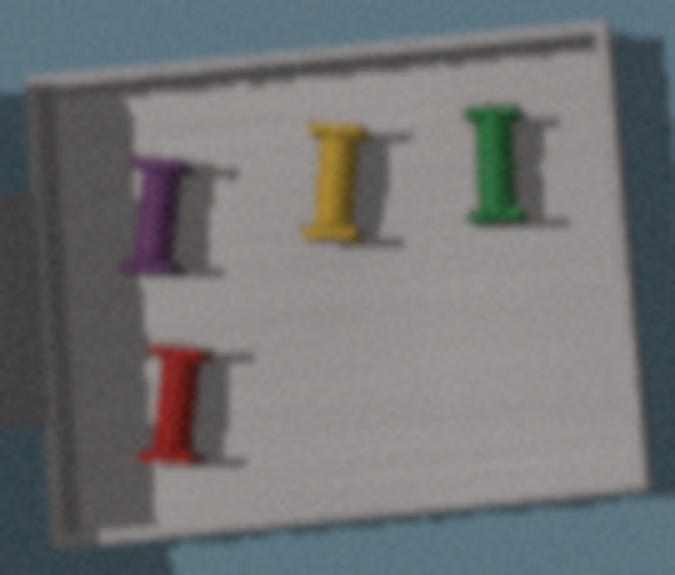

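The tray holds exactly four bobbins (purple, yellow, green, red), each lying roughly along world x. Next I'll measure their positions.

```bash
cat >> h.py <<'E'
def bob(c,name,box,z=0.020):
    f=c["frame"];m=mask(f,name);r=np.zeros_like(m);x0,y0,x1,y1=box;r[y0:y1,x0:x1]=m[y0:y1,x0:x1]
    n,l,st,ce=cv2.connectedComponentsWithStats(r)
    if n<2:return None
    i=1+np.argmax(st[1:,4]);pts=np.argwhere(l==i)[:,::-1].astype(np.float32)
    (u,v),(w,h),a=cv2.minAreaRect(pts)
    W=np.array([ray(c,p[0],p[1],z)[:2] for p in pts]);mm=W.mean(0)
    ew,ev=np.linalg.eigh(np.cov(W.T));d=ev[:,1];
    if d[0]<0:d=-d
    L=np.ptp((W-mm)@d)
    ctr=mm+d*(((W-mm)@d).max()+((W-mm)@d).min())/2
    return dict(n=len(pts),px=np.round([u,v]).tolist(),mean=mm.round(4),ctr=ctr.round(4),yaw=round(np.degrees(np.arctan2(d[1],d[0])),1),len=round(L,4))
TB=(100,185,235,300);SB=(310,140,475,245)
E
python3 - <<'E'
from h import *
T=robot.read_camera("top");S=robot.read_camera("scene")
for n in("red","yellow","green","purple","orange"):
    print(n);print("  T",bob(T,n,TB));print("  S",bob(S,n,SB))
# tray outer corners (top) at z=.036 from picture
for p in [(100+30/5,185+78/5),(100+608/5,185+22/5),(100+648/5,185+487/5),(100+55/5,185+545/5)]: print(ray(T,*p,.036).round(3))
for nm,c,lo in(("T",T,None),("S",S,None)):
    h=cv2.cvtColor(c["frame"],cv2.COLOR_BGR2HSV)
    m=((h[...,0]>105)&(h[...,0]<125)&(h[...,1]>160)).astype(np.uint8)
    k,l,st,ce=cv2.connectedComponentsWithStats(m);i=1+np.argmax(st[1:,4])
    cn=max(cv2.findContours((l==i).astype(np.uint8),0,1)[0],key=cv2.contourArea)
    e=cv2.fitEllipse(cv2.convexHull(cn));print("lid",nm,e,ray(c,*e[0],.024).round(4))
    b=(300,200,480,300) if nm=="T" else (130,190,205,250)
    print(bob(c,"yellow",b,.058), bob(c,"yellow",b,.043))
E
python3 - <<'E'
import cv2
a=cv2.imread("pics/scene0.png")[150:250,120:310];b=cv2.imread("pics/top0.png")[200:300,250:430]
cv2.imwrite("pics/z3.png",cv2.resize(a,None,fx=4,fy=4,interpolation=2));cv2.imwrite("pics/z4.png",cv2.resize(b,None,fx=4,fy=4,interpolation=2))
E
```

```text
red
  T {'n': 190, 'px': [134.0, 266.0], 'mean': array([0.4478, 0.2849]), 'ctr': array([0.448 , 0.2849]), 'yaw': np.float64(-4.1), 'len': np.float64(0.0598)}
  S {'n': 218, 'px': [413.0, 167.0], 'mean': array([0.4484, 0.2856]), 'ctr': array([0.4479, 0.2857]), 'yaw': np.float64(-6.5), 'len': np.float64(0.0799)}
yellow
  T {'n': 183, 'px': [166.0, 221.0], 'mean': array([0.5637, 0.2056]), 'ctr': array([0.5642, 0.2056]), 'yaw': np.float64(-2.0), 'len': np.float64(0.0585)}
  S {'n': 243, 'px': [400.0, 207.0], 'mean': array([0.5655, 0.2057]), 'ctr': array([0.5652, 0.2057]), 'yaw': np.float64(-4.5), 'len': np.float64(0.0754)}
green
  T {'n': 148, 'px': [199.0, 217.0], 'mean': array([0.5735, 0.1223]), 'ctr': array([0.5738, 0.1223]), 'yaw': np.float64(4.7), 'len': np.float64(0.0568)}
  S {'n': 205, 'px': [369.0, 215.0], 'mean': array([0.5741, 0.1223]), 'ctr': array([0.5747, 0.1223]), 'yaw': np.float64(2.1), 'len': np.float64(0.0712)}
purple
  T {'n': 114, 'px': [131.0, 228.0], 'mean': array([0.5452, 0.2979]), 'ctr': array([0.5456, 0.2978]), 'yaw': np.float64(-4.6), 'len': np.float64(0.0536)}

[... 444 characters left out ...]
.4806, -0.3553]), 'ctr': array([ 0.481 , -0.3556]), 'yaw': np.float64(-33.9), 'len': np.float64(0.08)} {'n': 293, 'px': [387.0, 253.0], 'mean': array([ 0.4815, -0.3586]), 'ctr': array([ 0.4819, -0.3589]), 'yaw': np.float64(-33.9), 'len': np.float64(0.081)}
lid S ((166.69554138183594, 223.27505493164062), (55.23784255981445, 65.74964904785156), 73.06085968017578) [ 0.4957 -0.3569  0.024 ]
{'n': 403, 'px': [164.0, 215.0], 'mean': array([ 0.4972, -0.356 ]), 'ctr': array([ 0.4964, -0.3555]), 'yaw': np.float64(-29.9), 'len': np.float64(0.0903)} {'n': 403, 'px': [164.0, 215.0], 'mean': array([ 0.4854, -0.3585]), 'ctr': array([ 0.4846, -0.3581]), 'yaw': np.float64(-29.9), 'len': np.float64(0.0918)}
```

View pics/z3.png

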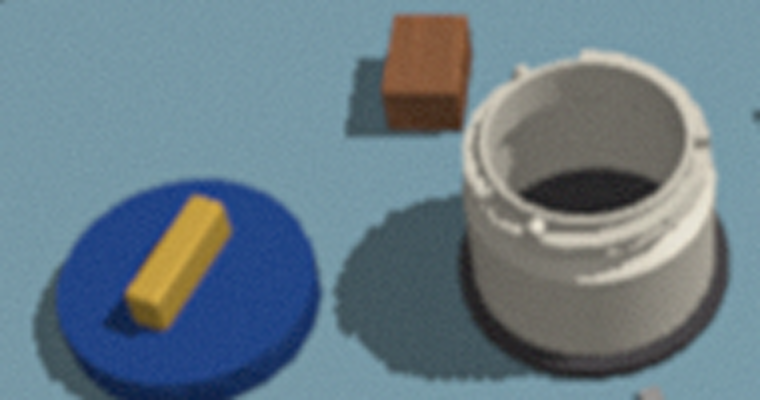

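View pics/z4.png

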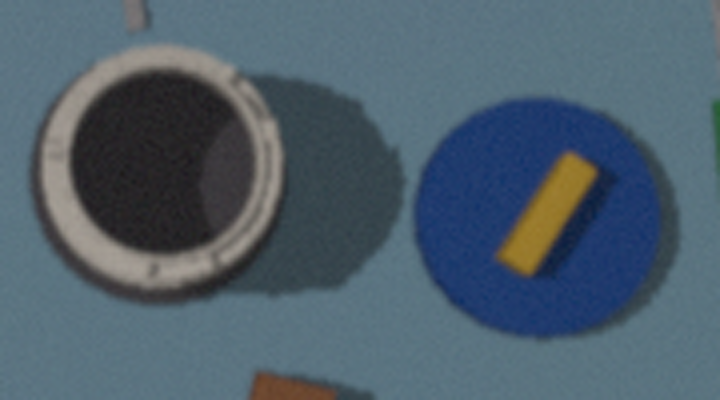

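```bash
cat >> h.py <<'E'
def plan(x,y,z,psi,s=None):
    s=s or robot.read_state();p=s["tool_pos"];R=Ro.from_rotvec(s["orientation"]).as_matrix()
    ps=np.degrees(np.arctan2(R[1,0],R[0,0]));d=R.T@(np.array([x,y,z])-p)*1000
    az=(ps-psi+180)%360-180
    print("t%.1f"%s["t"],"pos",np.round(p,4),"psi %.1f"%ps,"F",np.round(s["force"],1),"open %.4f"%s["opening"],"q6 %.2f"%s["q"][5],"tilt",np.round(R[:2,2],3))
    a=np.radians(psi);Rn=np.array([[np.cos(a),np.sin(a),0],[np.sin(a),-np.cos(a),0],[0,0,-1]])
    print(" tool shift now",d.round(1)," az",round(az,1),"deg",round(np.radians(az),3),"rad; shift after turn",(Rn.T@(np.array([x,y,z])-p)*1000).round(1))
E
python3 - <<'E'
from h import *
for nm,f,roi,(u0,v0) in(("top","pics/top0.png",(255,205,325,280),(290,240)),("scene","pics/scene0.png",(228,158,308,225),(268,185))):
    c=robot.read_camera(nm);g=cv2.cvtColor(cv2.imread(f),cv2.COLOR_BGR2GRAY).astype(float);g=cv2.GaussianBlur(g,(0,0),.8)
    E=[]
    o=ray(c,u0,v0,.125)
    for k in np.arange(0,360,6):
        rr=np.arange(.045,.070,.0005);X=[o+np.array([np.cos(np.radians(k)),np.sin(np.radians(k)),0])*r for r in rr]
        uv=np.array([proj(c,x) for x in X],np.float32);val=cv2.remap(g.astype(np.float32),uv[:,0].copy(),uv[:,1].copy(),1).ravel()
        i=np.argmax(np.gradient(val))
        if np.gradient(val)[i]>1:E.append(X[i][:2])
    E=np.array(E)
    for _ in range(4):
        A=np.c_[2*E,np.ones(len(E))];s=np.linalg.lstsq(A,(E**2).sum(1),rcond=None)[0];r=np.sqrt(s[2]+s[0]**2+s[1]**2)
        res=abs(np.linalg.norm(E-s[:2],axis=1)-r);E=E[res<max(.002,2*np.median(res))]
    print(nm,"mouth",s[:2].round(4),"r",r.round(4),len(E))
plan(.574,.122,.233,23.2)
plan(.574,.122,.233,184.7)
E
```

```text
top mouth [ 0.5072 -0.1124] r 0.0552 58
scene mouth [ 0.511  -0.1126] r 0.0555 47
t0.3 pos [ 0.2363 -0.5514  0.2323] psi 23.2 F [-0.2  0.  -1. ] open 0.0928 q6 -0.09 tilt [-0.     0.001]
 tool shift now [ 5.756e+02 -4.860e+02 -4.000e-01]  az -0.0 deg -0.0 rad; shift after turn [ 575.7 -485.9   -0.7]
t0.3 pos [ 0.2363 -0.5514  0.2323] psi 23.2 F [-0.2  0.  -1. ] open 0.0928 q6 -0.09 tilt [-0.     0.001]
 tool shift now [ 5.756e+02 -4.860e+02 -4.000e-01]  az -161.5 deg -2.819 rad; shift after turn [-391.8  643.4   -0.7]
```

step_arm(targets=[{"tx":16,"ty":-13.5,"grip":118},{"tx":32,"ty":-27},{"tx":32,"ty":-27},{"tx":32,"ty":-27},{"tx":32,"ty":-27},{"tx":32,"ty":-27},{"tx":32,"ty":-27},{"tx":32,"ty":-27},{"tx":32,"ty":-27},{"tx":32,"ty":-27},{"tx":32,"ty":-27},{"tx":32,"ty":-27},{"tx":32,"ty":-27},{"tx":32,"ty":-27},{"tx":32,"ty":-27},{"tx":32,"ty":-27},{"tx":32,"ty":-27},{"tx":32,"ty":-27},{"tx":16,"ty":-13.5},{}], squeeze=15)

```text
schema error: expected keys tx, ty, tz, ax, ay, az, grip
```

step_arm(targets=[{"az":-0.149},{"az":-0.149},{"az":-0.149},{"az":-0.149},{"az":-0.149},{"az":-0.149},{"az":-0.149},{"az":-0.149},{"az":-0.149},{"az":-0.149},{"az":-0.149},{"az":-0.149},{"az":-0.149},{"az":-0.149},{"az":-0.149},{"az":-0.149},{"az":-0.149},{"az":-0.149},{"az":-0.137},{}])

```text
schema error: expected keys tx, ty, tz, ax, ay, az, grip
```

```bash
cat > m.py <<'E'
from h import *
import sys
T=robot.read_camera("top");S=robot.read_camera("scene");i=len(__import__("os").listdir("pics"))
cv2.imwrite(f"pics/a{i}_top.png",T["frame"]);cv2.imwrite(f"pics/a{i}_scene.png",S["frame"]);print(i)
for n in("red","yellow","green","purple"):
    for k,c,b in(("T",T,TB),("S",S,SB)):
        r=bob(c,n,b);print(n,k,r and (r["n"],r["px"],r["ctr"].tolist(),float(r["yaw"]),float(r["len"])))
if len(sys.argv)>1: plan(*map(float,sys.argv[1:5]))
E
python3 m.py .5740 .1223 .200 184.7
```

```text
6
red T (191, [134.0, 266.0], [0.4481, 0.2849], -3.4, 0.0599)
red S (216, [413.0, 167.0], [0.4479, 0.2857], -6.7, 0.08)
yellow T (185, [166.0, 221.0], [0.5642, 0.2054], -3.0, 0.0589)
yellow S (242, [400.0, 206.0], [0.5652, 0.2057], -4.9, 0.0756)
green T (147, [199.0, 217.0], [0.5738, 0.1224], 4.5, 0.0568)
green S (204, [369.0, 215.0], [0.5747, 0.1224], 1.9, 0.0713)
purple T (112, [131.0, 228.0], [0.5459, 0.2979], -4.5, 0.0532)
purple S (157, [432.0, 194.0], [0.547, 0.2993], -7.6, 0.073)
t0.4 pos [ 0.2363 -0.5514  0.2325] psi 23.2 F [ 0.2 -0.1 -0.3] open 0.0932 q6 -0.09 tilt [-0.  0.]
 tool shift now [ 575.7 -486.3   32.6]  az -161.5 deg -2.819 rad; shift after turn [-391.7  643.8   32.5]
```

step_arm(targets=[{"tx":16,"ty":-13.5,"tz":0,"ax":0,"ay":0,"az":0,"grip":118},{"tx":32,"ty":-27,"tz":0,"ax":0,"ay":0,"az":0,"grip":118},{"tx":32,"ty":-27,"tz":0,"ax":0,"ay":0,"az":0,"grip":118},{"tx":32,"ty":-27,"tz":0,"ax":0,"ay":0,"az":0,"grip":118},{"tx":32,"ty":-27,"tz":0,"ax":0,"ay":0,"az":0,"grip":118},{"tx":32,"ty":-27,"tz":0,"ax":0,"ay":0,"az":0,"grip":118},{"tx":32,"ty":-27,"tz":0,"ax":0,"ay":0,"az":0,"grip":118},{"tx":32,"ty":-27,"tz":0,"ax":0,"ay":0,"az":0,"grip":118},{"tx":32,"ty":-27,"tz":0,"ax":0,"ay":0,"az":0,"grip":118},{"tx":32,"ty":-27,"tz":0,"ax":0,"ay":0,"az":0,"grip":118},{"tx":32,"ty":-27,"tz":0,"ax":0,"ay":0,"az":0,"grip":118},{"tx":32,"ty":-27,"tz":0,"ax":0,"ay":0,"az":0,"grip":118},{"tx":32,"ty":-27,"tz":0,"ax":0,"ay":0,"az":0,"grip":118},{"tx":32,"ty":-27,"tz":0,"ax":0,"ay":0,"az":0,"grip":118},{"tx":32,"ty":-27,"tz":0,"ax":0,"ay":0,"az":0,"grip":118},{"tx":32,"ty":-27,"tz":0,"ax":0,"ay":0,"az":0,"grip":118},{"tx":32,"ty":-27,"tz":0,"ax":0,"ay":0,"az":0,"grip":118},{"tx":32,"ty":-27,"tz":0,"ax":0,"ay":0,"az":0,"grip":118},{"tx":16,"ty":-13.5,"tz":0,"ax":0,"ay":0,"az":0,"grip":118},{"tx":0,"ty":0,"tz":0,"ax":0,"ay":0,"az":0,"grip":118}], squeeze=15)

```text
t: 2.4
tool_pos: [0.5748, 0.1247, 0.2323]
orientation: [-3.076, -0.636, 0.0]
force: [-0.9, -0.1, -0.5]
opening: 0.0501
```

step_arm(targets=[{"tx":0,"ty":0,"tz":0,"ax":0,"ay":0,"az":-0.149,"grip":118},{"tx":0,"ty":0,"tz":0,"ax":0,"ay":0,"az":-0.149,"grip":118},{"tx":0,"ty":0,"tz":0,"ax":0,"ay":0,"az":-0.149,"grip":118},{"tx":0,"ty":0,"tz":0,"ax":0,"ay":0,"az":-0.149,"grip":118},{"tx":0,"ty":0,"tz":0,"ax":0,"ay":0,"az":-0.149,"grip":118},{"tx":0,"ty":0,"tz":0,"ax":0,"ay":0,"az":-0.149,"grip":118},{"tx":0,"ty":0,"tz":0,"ax":0,"ay":0,"az":-0.149,"grip":118},{"tx":0,"ty":0,"tz":0,"ax":0,"ay":0,"az":-0.149,"grip":118},{"tx":0,"ty":0,"tz":0,"ax":0,"ay":0,"az":-0.149,"grip":118},{"tx":0,"ty":0,"tz":0,"ax":0,"ay":0,"az":-0.149,"grip":118},{"tx":0,"ty":0,"tz":0,"ax":0,"ay":0,"az":-0.149,"grip":118},{"tx":0,"ty":0,"tz":0,"ax":0,"ay":0,"az":-0.149,"grip":118},{"tx":0,"ty":0,"tz":0,"ax":0,"ay":0,"az":-0.149,"grip":118},{"tx":0,"ty":0,"tz":0,"ax":0,"ay":0,"az":-0.149,"grip":118},{"tx":0,"ty":0,"tz":0,"ax":0,"ay":0,"az":-0.149,"grip":118},{"tx":0,"ty":0,"tz":0,"ax":0,"ay":0,"az":-0.149,"grip":118},{"tx":0,"ty":0,"tz":0,"ax":0,"ay":0,"az":-0.149,"grip":118},{"tx":0,"ty":0,"tz":0,"ax":0,"ay":0,"az":-0.149,"grip":118},{"tx":0,"ty":0,"tz":0,"ax":0,"ay":0,"az":-0.137,"grip":118},{"tx":0,"ty":0,"tz":0,"ax":0,"ay":0,"az":0,"grip":118}])

```text
t: 4.4
tool_pos: [0.5741, 0.121, 0.2327]
orientation: [-0.131, 3.139, -0.001]
force: [0.2, 0.0, 0.2]
opening: 0.0503
```

```bash
python3 m.py .5741 .1223 .024 184.7
```

```text
8
red T (188, [135.0, 266.0], [0.4482, 0.2847], -2.5, 0.0594)
red S (220, [413.0, 167.0], [0.448, 0.2855], -6.8, 0.0803)
yellow T (133, [166.0, 223.0], [0.5585, 0.2052], -4.7, 0.0484)
yellow S (245, [400.0, 206.0], [0.5651, 0.2055], -4.9, 0.0756)
green T (68, [200.0, 222.0], [0.5629, 0.1195], 9.4, 0.0358)
green S (204, [369.0, 215.0], [0.5747, 0.1223], 2.1, 0.0712)
purple T (103, [131.0, 228.0], [0.5468, 0.2979], -2.3, 0.0548)
purple S (167, [433.0, 194.0], [0.547, 0.2988], -7.7, 0.0728)
t4.5 pos [0.5742 0.1213 0.2327] psi -175.6 F [-0.3 -0.5 -0.1] open 0.0498 q6 -1.53 tilt [ 0. -0.]
 tool shift now [  0.    1.  208.7]  az -0.3 deg -0.005 rad; shift after turn [  0.    1.  208.7]
```

step_arm(targets=[{"tx":0,"ty":1,"tz":30,"ax":0,"ay":0,"az":0,"grip":118},{"tx":0,"ty":0,"tz":40,"ax":0,"ay":0,"az":0,"grip":118},{"tx":0,"ty":0,"tz":40,"ax":0,"ay":0,"az":0,"grip":118},{"tx":0,"ty":0,"tz":40,"ax":0,"ay":0,"az":0,"grip":118},{"tx":0,"ty":0,"tz":30,"ax":0,"ay":0,"az":0,"grip":118},{"tx":0,"ty":0,"tz":18,"ax":0,"ay":0,"az":0,"grip":118},{"tx":0,"ty":0,"tz":10,"ax":0,"ay":0,"az":0,"grip":118},{"tx":0,"ty":0,"tz":0,"ax":0,"ay":0,"az":0,"grip":118},{"tx":0,"ty":0,"tz":0,"ax":0,"ay":0,"az":0,"grip":255},{"tx":0,"ty":0,"tz":0,"ax":0,"ay":0,"az":0,"grip":255},{"tx":0,"ty":0,"tz":0,"ax":0,"ay":0,"az":0,"grip":255},{"tx":0,"ty":0,"tz":0,"ax":0,"ay":0,"az":0,"grip":255},{"tx":0,"ty":0,"tz":0,"ax":0,"ay":0,"az":0,"grip":255},{"tx":0,"ty":0,"tz":0,"ax":0,"ay":0,"az":0,"grip":255},{"tx":0,"ty":0,"tz":0,"ax":0,"ay":0,"az":0,"grip":255}])

```text
t: 6.0
tool_pos: [0.5749, 0.1232, 0.0254]
orientation: [-0.129, 3.138, 0.0]
force: [-1.3, -1.2, 5.8]
opening: 0.0196
```

step_arm(targets=[{"tx":0,"ty":0,"tz":-10,"ax":0,"ay":0,"az":0,"grip":255},{"tx":0,"ty":0,"tz":-30,"ax":0,"ay":0,"az":0,"grip":255},{"tx":0,"ty":0,"tz":-40,"ax":0,"ay":0,"az":0,"grip":255},{"tx":0,"ty":0,"tz":-40,"ax":0,"ay":0,"az":0,"grip":255},{"tx":0,"ty":0,"tz":-40,"ax":0,"ay":0,"az":0,"grip":255},{"tx":0,"ty":0,"tz":-20,"ax":0,"ay":0,"az":0,"grip":255},{"tx":0,"ty":0,"tz":0,"ax":0,"ay":0,"az":0,"grip":255}])

```text
t: 6.7
tool_pos: [0.5765, 0.1234, 0.2097]
orientation: [-0.129, 3.131, 0.001]
force: [0.8, 0.3, -0.1]
opening: 0.0194
```

```bash
python3 m.py .508 -.1125 .105 184.7
```

```text
10
red T (184, [136.0, 266.0], [0.4486, 0.284], -1.2, 0.059)
red S (219, [413.0, 167.0], [0.4479, 0.2856], -6.7, 0.08)
yellow T (121, [166.0, 224.0], [0.5546, 0.2058], -3.7, 0.04)
yellow S (245, [400.0, 207.0], [0.5652, 0.2057], -4.6, 0.0755)
green T None
green S (149, [385.0, 169.0], [0.44, 0.2085], -12.8, 0.0699)
purple T (77, [132.0, 228.0], [0.5457, 0.2962], 3.6, 0.0529)
purple S (175, [433.0, 195.0], [0.547, 0.2985], -7.4, 0.0728)
t6.8 pos [0.5742 0.1231 0.2046] psi -175.3 F [ 0.  -0.3 -1. ] open 0.0192 q6 -1.53 tilt [0. 0.]
 tool shift now [  85.4 -229.3   99.5]  az 0.0 deg 0.0 rad; shift after turn [  85.3 -229.4   99.6]
```

step_arm(targets=[{"tx":7,"ty":-20,"tz":0,"ax":0,"ay":0,"az":0,"grip":255},{"tx":14,"ty":-40,"tz":0,"ax":0,"ay":0,"az":0,"grip":255},{"tx":14,"ty":-40,"tz":0,"ax":0,"ay":0,"az":0,"grip":255},{"tx":14,"ty":-40,"tz":0,"ax":0,"ay":0,"az":0,"grip":255},{"tx":14,"ty":-40,"tz":0,"ax":0,"ay":0,"az":0,"grip":255},{"tx":14,"ty":-40,"tz":0,"ax":0,"ay":0,"az":0,"grip":255},{"tx":8,"ty":-22,"tz":0,"ax":0,"ay":0,"az":0,"grip":255},{"tx":0,"ty":0,"tz":0,"ax":0,"ay":0,"az":0,"grip":255},{"tx":0,"ty":0,"tz":0,"ax":0,"ay":0,"az":0,"grip":255}])

```text
t: 7.7
tool_pos: [0.5084, -0.1249, 0.2027]
orientation: [0.127, -3.136, -0.003]
force: [0.1, 0.9, 0.2]
opening: 0.0193
```

step_arm(targets=[{"tx":0,"ty":0,"tz":20,"ax":0,"ay":0,"az":0,"grip":255},{"tx":0,"ty":0,"tz":30,"ax":0,"ay":0,"az":0,"grip":255},{"tx":0,"ty":0,"tz":30,"ax":0,"ay":0,"az":0,"grip":255},{"tx":0,"ty":0,"tz":30,"ax":0,"ay":0,"az":0,"grip":255},{"tx":0,"ty":0,"tz":15,"ax":0,"ay":0,"az":0,"grip":255},{"tx":0,"ty":0,"tz":0,"ax":0,"ay":0,"az":0,"grip":165},{"tx":0,"ty":0,"tz":0,"ax":0,"ay":0,"az":0,"grip":165},{"tx":0,"ty":0,"tz":0,"ax":0,"ay":0,"az":0,"grip":165},{"tx":0,"ty":0,"tz":0,"ax":0,"ay":0,"az":0,"grip":165},{"tx":0,"ty":0,"tz":-30,"ax":0,"ay":0,"az":0,"grip":165},{"tx":0,"ty":0,"tz":-40,"ax":0,"ay":0,"az":0,"grip":165},{"tx":0,"ty":0,"tz":-40,"ax":0,"ay":0,"az":0,"grip":165},{"tx":0,"ty":0,"tz":-30,"ax":0,"ay":0,"az":0,"grip":165},{"tx":0,"ty":0,"tz":0,"ax":0,"ay":0,"az":0,"grip":118}])

```text
t: 9.1
tool_pos: [0.5126, -0.1263, 0.2268]
orientation: [-0.128, 3.129, -0.006]
force: [0.4, 0.3, -0.1]
opening: 0.0368
```

```bash
python3 m.py .5645 .2055 .200 177
```

```text
12
red T (191, [134.0, 266.0], [0.4481, 0.2849], -3.7, 0.0599)
red S (218, [413.0, 167.0], [0.4479, 0.2856], -7.1, 0.0801)
yellow T (187, [166.0, 221.0], [0.5642, 0.2055], -2.3, 0.0587)
yellow S (248, [400.0, 207.0], [0.5651, 0.2054], -4.8, 0.0755)
green T None
green S (1, [461.0, 146.0], [nan, nan], nan, nan)
purple T (118, [131.0, 228.0], [0.5455, 0.2976], -5.7, 0.0542)
purple S (165, [432.0, 194.0], [0.5469, 0.2986], -7.0, 0.0725)
t9.2 pos [ 0.5103 -0.1255  0.2213] psi -175.3 F [-0.  -0.1 -1.4] open 0.0447 q6 -1.99 tilt [ 0.003 -0.001]
 tool shift now [-81.1 325.4  21.1]  az 7.7 deg 0.134 rad; shift after turn [-36.9 333.3  21.3]h.py:23: RuntimeWarning: Degrees of freedom <= 0 for slice
  ew,ev=np.linalg.eigh(np.cov(W.T));d=ev[:,1];
  c *= np.true_divide(1, fact)
  c *= np.true_divide(1, fact)
```

step_arm(targets=[{"tx":0,"ty":0,"tz":0,"ax":0,"ay":0,"az":0.134,"grip":118},{"tx":-3,"ty":25,"tz":0,"ax":0,"ay":0,"az":0,"grip":118},{"tx":-4,"ty":40,"tz":0,"ax":0,"ay":0,"az":0,"grip":118},{"tx":-5,"ty":45,"tz":0,"ax":0,"ay":0,"az":0,"grip":118},{"tx":-5,"ty":45,"tz":0,"ax":0,"ay":0,"az":0,"grip":118},{"tx":-5,"ty":45,"tz":0,"ax":0,"ay":0,"az":0,"grip":118},{"tx":-5,"ty":45,"tz":0,"ax":0,"ay":0,"az":0,"grip":118},{"tx":-5,"ty":43,"tz":0,"ax":0,"ay":0,"az":0,"grip":118},{"tx":-3,"ty":30,"tz":0,"ax":0,"ay":0,"az":0,"grip":118},{"tx":-2,"ty":15,"tz":0,"ax":0,"ay":0,"az":0,"grip":118},{"tx":0,"ty":0,"tz":0,"ax":0,"ay":0,"az":0,"grip":118},{"tx":0,"ty":0,"tz":0,"ax":0,"ay":0,"az":0,"grip":118}])

```text
t: 10.4
tool_pos: [0.5633, 0.2044, 0.2187]
orientation: [-0.081, -3.139, 0.002]
force: [-0.5, 0.4, 1.6]
opening: 0.0498
```

```bash
python3 m.py .5645 .2055 .025 177|grep -v nan
```

```text
14
red T (69, [132.0, 269.0], [0.4392, 0.2899], -3.1, 0.0414)
red S (221, [413.0, 167.0], [0.448, 0.2855], -6.6, 0.0802)
yellow T (93, [166.0, 226.0], [0.5494, 0.2055], -7.2, 0.0311)
yellow S (243, [400.0, 207.0], [0.5652, 0.2055], -4.3, 0.0754)
green T None
green S None
purple S (168, [433.0, 194.0], [0.5471, 0.2988], -7.3, 0.0725)
t10.5 pos [0.5636 0.2038 0.2193] psi 176.9 F [ 0.5 -0.6  0.7] open 0.0498 q6 -1.26 tilt [-0.001 -0.001]
 tool shift now [ -0.9   1.8 194.3]  az -0.1 deg -0.001 rad; shift after turn [ -0.8   1.7 194.3]h.py:23: RuntimeWarning: Degrees of freedom <= 0 for slice
  ew,ev=np.linalg.eigh(np.cov(W.T));d=ev[:,1];
  c *= np.true_divide(1, fact)
  c *= np.true_divide(1, fact)
```

step_arm(targets=[{"tx":-1,"ty":2,"tz":24,"ax":0,"ay":0,"az":0,"grip":118},{"tx":0,"ty":0,"tz":40,"ax":0,"ay":0,"az":0,"grip":118},{"tx":0,"ty":0,"tz":40,"ax":0,"ay":0,"az":0,"grip":118},{"tx":0,"ty":0,"tz":40,"ax":0,"ay":0,"az":0,"grip":118},{"tx":0,"ty":0,"tz":25,"ax":0,"ay":0,"az":0,"grip":118},{"tx":0,"ty":0,"tz":15,"ax":0,"ay":0,"az":0,"grip":118},{"tx":0,"ty":0,"tz":10,"ax":0,"ay":0,"az":0,"grip":118},{"tx":0,"ty":0,"tz":0,"ax":0,"ay":0,"az":0,"grip":118},{"tx":0,"ty":0,"tz":0,"ax":0,"ay":0,"az":0,"grip":255},{"tx":0,"ty":0,"tz":0,"ax":0,"ay":0,"az":0,"grip":255},{"tx":0,"ty":0,"tz":0,"ax":0,"ay":0,"az":0,"grip":255},{"tx":0,"ty":0,"tz":0,"ax":0,"ay":0,"az":0,"grip":255},{"tx":0,"ty":0,"tz":0,"ax":0,"ay":0,"az":0,"grip":255},{"tx":0,"ty":0,"tz":0,"ax":0,"ay":0,"az":0,"grip":255}])

```text
t: 11.9
tool_pos: [0.5652, 0.2077, 0.0264]
orientation: [0.081, 3.139, 0.001]
force: [0.2, 0.0, 4.3]
opening: 0.0193
```

step_arm(targets=[{"tx":0,"ty":0,"tz":-10,"ax":0,"ay":0,"az":0,"grip":255},{"tx":0,"ty":0,"tz":-30,"ax":0,"ay":0,"az":0,"grip":255},{"tx":0,"ty":0,"tz":-40,"ax":0,"ay":0,"az":0,"grip":255},{"tx":0,"ty":0,"tz":-40,"ax":0,"ay":0,"az":0,"grip":255},{"tx":0,"ty":0,"tz":-40,"ax":0,"ay":0,"az":0,"grip":255},{"tx":0,"ty":0,"tz":-20,"ax":0,"ay":0,"az":0,"grip":255},{"tx":0,"ty":0,"tz":0,"ax":0,"ay":0,"az":0,"grip":255}])

```text
t: 12.6
tool_pos: [0.5669, 0.2081, 0.2109]
orientation: [0.081, 3.133, 0.003]
force: [0.9, -0.1, -0.6]
opening: 0.0194
```

```bash
python3 m.py .508 -.0995 .075 177|grep -v nan
```

```text
16
red T (68, [132.0, 269.0], [0.4393, 0.2902], -2.5, 0.0413)
red S (133, [413.0, 167.0], [0.4499, 0.2813], 2.8, 0.0742)
yellow T (3, [153.0, 223.0], [0.5598, 0.2408], 62.2, 0.0059)
yellow S (201, [421.0, 155.0], [0.4131, 0.3183], -17.3, 0.1044)
green T None
green S None
purple T None
purple S (172, [432.0, 194.0], [0.547, 0.2986], -6.8, 0.0726)
t12.7 pos [0.5647 0.2075 0.2057] psi 177.0 F [ 0.4 -0.8  0.4] open 0.0195 q6 -1.25 tilt [0. 0.]
 tool shift now [  40.8 -309.5  130.6]  az 0.0 deg 0.001 rad; shift after turn [  40.6 -309.5  130.7]
```

step_arm(targets=[{"tx":3,"ty":-20,"tz":0,"ax":0,"ay":0,"az":0,"grip":255},{"tx":5,"ty":-40,"tz":0,"ax":0,"ay":0,"az":0,"grip":255},{"tx":6,"ty":-45,"tz":0,"ax":0,"ay":0,"az":0,"grip":255},{"tx":6,"ty":-45,"tz":0,"ax":0,"ay":0,"az":0,"grip":255},{"tx":6,"ty":-45,"tz":0,"ax":0,"ay":0,"az":0,"grip":255},{"tx":6,"ty":-45,"tz":0,"ax":0,"ay":0,"az":0,"grip":255},{"tx":5,"ty":-40,"tz":0,"ax":0,"ay":0,"az":0,"grip":255},{"tx":4,"ty":-29.5,"tz":0,"ax":0,"ay":0,"az":0,"grip":255},{"tx":0,"ty":0,"tz":0,"ax":0,"ay":0,"az":0,"grip":255},{"tx":0,"ty":0,"tz":0,"ax":0,"ay":0,"az":0,"grip":255}])

```text
t: 13.7
tool_pos: [0.5066, -0.0995, 0.2036]
orientation: [-0.084, -3.137, -0.002]
force: [-0.0, 0.1, -0.5]
opening: 0.0193
```

step_arm(targets=[{"tx":0,"ty":0,"tz":20,"ax":0,"ay":0,"az":0,"grip":255},{"tx":0,"ty":0,"tz":30,"ax":0,"ay":0,"az":0,"grip":255},{"tx":0,"ty":0,"tz":30,"ax":0,"ay":0,"az":0,"grip":255},{"tx":0,"ty":0,"tz":30,"ax":0,"ay":0,"az":0,"grip":255},{"tx":0,"ty":0,"tz":15,"ax":0,"ay":0,"az":0,"grip":255},{"tx":0,"ty":0,"tz":0,"ax":0,"ay":0,"az":0,"grip":165},{"tx":0,"ty":0,"tz":0,"ax":0,"ay":0,"az":0,"grip":165},{"tx":0,"ty":0,"tz":0,"ax":0,"ay":0,"az":0,"grip":165},{"tx":0,"ty":0,"tz":0,"ax":0,"ay":0,"az":0,"grip":165},{"tx":0,"ty":0,"tz":-30,"ax":0,"ay":0,"az":0,"grip":165},{"tx":0,"ty":0,"tz":-40,"ax":0,"ay":0,"az":0,"grip":165},{"tx":0,"ty":0,"tz":-40,"ax":0,"ay":0,"az":0,"grip":165},{"tx":0,"ty":0,"tz":-40,"ax":0,"ay":0,"az":0,"grip":165},{"tx":0,"ty":0,"tz":0,"ax":0,"ay":0,"az":0,"grip":118}])

```text
t: 15.1
tool_pos: [0.5114, -0.1006, 0.2391]
orientation: [0.081, 3.128, -0.005]
force: [1.3, 0.1, 0.8]
opening: 0.0374
```

```bash
python3 m.py .5465 .298 .210 175|grep -v nan
```

```text
18
red T (194, [134.0, 266.0], [0.4481, 0.2847], -3.9, 0.06)
red S (217, [413.0, 167.0], [0.4479, 0.2855], -6.9, 0.08)
yellow T None
yellow S None
green T None
green S None
purple T (117, [131.0, 228.0], [0.5456, 0.2977], -2.9, 0.0532)
purple S (175, [432.0, 194.0], [0.5471, 0.2985], -7.2, 0.073)
t15.2 pos [ 0.5089 -0.0999  0.233 ] psi 177.0 F [ 0.6  0.1 -0.6] open 0.0442 q6 -1.81 tilt [ 0.004 -0.001]
 tool shift now [-16.8 399.3  22.6]  az 2.0 deg 0.035 rad; shift after turn [ -2.8 399.6  23. ]
```

step_arm(targets=[{"tx":0,"ty":0,"tz":0,"ax":0,"ay":0,"az":0.035,"grip":118},{"tx":0,"ty":25,"tz":0,"ax":0,"ay":0,"az":0,"grip":118},{"tx":0,"ty":40,"tz":0,"ax":0,"ay":0,"az":0,"grip":118},{"tx":0,"ty":45,"tz":0,"ax":0,"ay":0,"az":0,"grip":118},{"tx":0,"ty":45,"tz":0,"ax":0,"ay":0,"az":0,"grip":118},{"tx":0,"ty":45,"tz":0,"ax":0,"ay":0,"az":0,"grip":118},{"tx":0,"ty":45,"tz":0,"ax":0,"ay":0,"az":0,"grip":118},{"tx":-1,"ty":45,"tz":0,"ax":0,"ay":0,"az":0,"grip":118},{"tx":-1,"ty":45,"tz":0,"ax":0,"ay":0,"az":0,"grip":118},{"tx":-1,"ty":40,"tz":0,"ax":0,"ay":0,"az":0,"grip":118},{"tx":0,"ty":25,"tz":0,"ax":0,"ay":0,"az":0,"grip":118},{"tx":0,"ty":0,"tz":0,"ax":0,"ay":0,"az":0,"grip":118},{"tx":0,"ty":0,"tz":0,"ax":0,"ay":0,"az":0,"grip":118}])

```text
t: 16.5
tool_pos: [0.5446, 0.2985, 0.2288]
orientation: [-0.134, -3.136, 0.003]
force: [1.2, -0.3, -0.2]
opening: 0.0497
```

```bash
python3 m.py .5462 .2983 .025 175|grep -v nan
```

```text
20
red T (194, [134.0, 266.0], [0.448, 0.2848], -4.2, 0.06)
red S (222, [413.0, 167.0], [0.448, 0.2854], -7.0, 0.0803)
yellow S None
green T None
green S None
purple T (17, [130.0, 236.0], [0.5224, 0.2985], 79.8, 0.0153)
purple S (168, [432.0, 194.0], [0.547, 0.2986], -7.2, 0.0727)
t16.6 pos [0.5452 0.2975 0.2297] psi 175.0 F [ 0.9 -0.6  0.5] open 0.0503 q6 -1.07 tilt [-0.001 -0.001]
 tool shift now [ -1.2   1.1 204.7]  az -0.0 deg -0.0 rad; shift after turn [ -1.    0.9 204.7]h.py:23: RuntimeWarning: Degrees of freedom <= 0 for slice
  ew,ev=np.linalg.eigh(np.cov(W.T));d=ev[:,1];
  c *= np.true_divide(1, fact)
  c *= np.true_divide(1, fact)
```

step_arm(targets=[{"tx":-1,"ty":1,"tz":30,"ax":0,"ay":0,"az":0,"grip":118},{"tx":0,"ty":0,"tz":40,"ax":0,"ay":0,"az":0,"grip":118},{"tx":0,"ty":0,"tz":40,"ax":0,"ay":0,"az":0,"grip":118},{"tx":0,"ty":0,"tz":40,"ax":0,"ay":0,"az":0,"grip":118},{"tx":0,"ty":0,"tz":29,"ax":0,"ay":0,"az":0,"grip":118},{"tx":0,"ty":0,"tz":15,"ax":0,"ay":0,"az":0,"grip":118},{"tx":0,"ty":0,"tz":10,"ax":0,"ay":0,"az":0,"grip":118},{"tx":0,"ty":0,"tz":0,"ax":0,"ay":0,"az":0,"grip":118},{"tx":0,"ty":0,"tz":0,"ax":0,"ay":0,"az":0,"grip":255},{"tx":0,"ty":0,"tz":0,"ax":0,"ay":0,"az":0,"grip":255},{"tx":0,"ty":0,"tz":0,"ax":0,"ay":0,"az":0,"grip":255},{"tx":0,"ty":0,"tz":0,"ax":0,"ay":0,"az":0,"grip":255},{"tx":0,"ty":0,"tz":0,"ax":0,"ay":0,"az":0,"grip":255},{"tx":0,"ty":0,"tz":0,"ax":0,"ay":0,"az":0,"grip":255}])

```text
t: 18.0
tool_pos: [0.547, 0.2999, 0.0274]
orientation: [0.136, 3.138, 0.001]
force: [-0.8, 0.0, 5.2]
opening: 0.0194
```

step_arm(targets=[{"tx":0,"ty":0,"tz":-10,"ax":0,"ay":0,"az":0,"grip":255},{"tx":0,"ty":0,"tz":-30,"ax":0,"ay":0,"az":0,"grip":255},{"tx":0,"ty":0,"tz":-40,"ax":0,"ay":0,"az":0,"grip":255},{"tx":0,"ty":0,"tz":-40,"ax":0,"ay":0,"az":0,"grip":255},{"tx":0,"ty":0,"tz":-40,"ax":0,"ay":0,"az":0,"grip":255},{"tx":0,"ty":0,"tz":-20,"ax":0,"ay":0,"az":0,"grip":255},{"tx":0,"ty":0,"tz":0,"ax":0,"ay":0,"az":0,"grip":255}])

```text
t: 18.7
tool_pos: [0.5486, 0.3006, 0.212]
orientation: [0.136, 3.132, 0.006]
force: [0.3, -0.3, 0.5]
opening: 0.0195
```

```bash
python3 m.py .508 -.1125 .095 175 2>/dev/null
```

```text
22
red T (191, [134.0, 266.0], [0.4481, 0.285], -4.1, 0.06)
red S (217, [413.0, 167.0], [0.4479, 0.2856], -7.0, 0.0801)
yellow T None
yellow S None
green T None
green S None
purple T None
purple S (119, [458.0, 148.0], [0.4122, 0.4252], -25.4, 0.0642)
t18.8 pos [0.5464 0.2996 0.2066] psi 175.0 F [ 0.1  0.1 -0.8] open 0.0192 q6 -1.06 tilt [0. 0.]
 tool shift now [   2.6 -413.9  111.5]  az 0.0 deg 0.0 rad; shift after turn [   2.4 -413.9  111.6]
```

```bash
python3 - <<'E'
import cv2,numpy as np
a=cv2.imread("pics/a22_scene.png")[155:250,225:315];b=cv2.imread("pics/a22_top.png")[200:285,250:335]
cv2.imwrite("pics/z5.png",np.hstack([cv2.convertScaleAbs(cv2.resize(x,(395,395),interpolation=2),alpha=1.5) for x in(a,b)]))
E
```

```text
(no output)
```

View pics/z5.png

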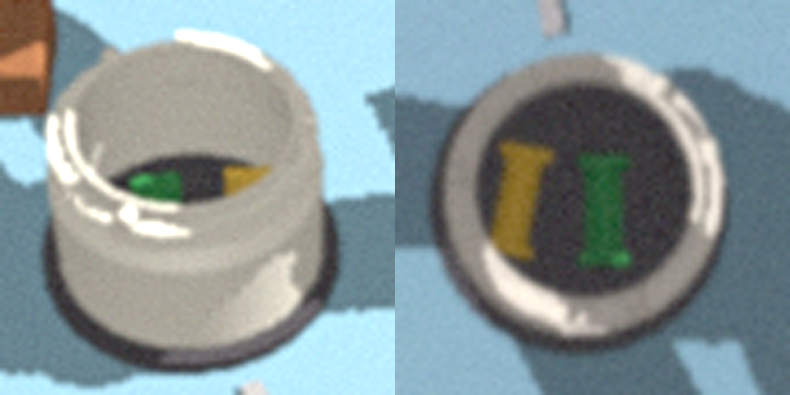

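Yellow and green lie flat on the canister floor. Now I'll put purple to the right of green.

step_arm(targets=[{"tx":0,"ty":-20,"tz":0,"ax":0,"ay":0,"az":0,"grip":255},{"tx":0,"ty":-40,"tz":0,"ax":0,"ay":0,"az":0,"grip":255},{"tx":0,"ty":-45,"tz":0,"ax":0,"ay":0,"az":0,"grip":255},{"tx":0,"ty":-45,"tz":0,"ax":0,"ay":0,"az":0,"grip":255},{"tx":0,"ty":-45,"tz":0,"ax":0,"ay":0,"az":0,"grip":255},{"tx":1,"ty":-45,"tz":0,"ax":0,"ay":0,"az":0,"grip":255},{"tx":1,"ty":-45,"tz":0,"ax":0,"ay":0,"az":0,"grip":255},{"tx":1,"ty":-45,"tz":0,"ax":0,"ay":0,"az":0,"grip":255},{"tx":0,"ty":-45,"tz":0,"ax":0,"ay":0,"az":0,"grip":255},{"tx":0,"ty":-35,"tz":0,"ax":0,"ay":0,"az":0,"grip":255},{"tx":0,"ty":-18,"tz":0,"ax":0,"ay":0,"az":0,"grip":255},{"tx":0,"ty":0,"tz":0,"ax":0,"ay":0,"az":0,"grip":255},{"tx":0,"ty":0,"tz":0,"ax":0,"ay":0,"az":0,"grip":255}])

```text
t: 20.1
tool_pos: [0.5054, -0.126, 0.2047]
orientation: [-0.138, -3.135, -0.002]
force: [0.4, 0.4, 0.6]
opening: 0.0194
```

step_arm(targets=[{"tx":0,"ty":0,"tz":20,"ax":0,"ay":0,"az":0,"grip":255},{"tx":0,"ty":0,"tz":30,"ax":0,"ay":0,"az":0,"grip":255},{"tx":0,"ty":0,"tz":30,"ax":0,"ay":0,"az":0,"grip":255},{"tx":0,"ty":0,"tz":30,"ax":0,"ay":0,"az":0,"grip":255},{"tx":0,"ty":0,"tz":10,"ax":0,"ay":0,"az":0,"grip":255},{"tx":0,"ty":0,"tz":0,"ax":0,"ay":0,"az":0,"grip":165},{"tx":0,"ty":0,"tz":0,"ax":0,"ay":0,"az":0,"grip":165},{"tx":0,"ty":0,"tz":0,"ax":0,"ay":0,"az":0,"grip":165},{"tx":0,"ty":0,"tz":0,"ax":0,"ay":0,"az":0,"grip":165},{"tx":0,"ty":0,"tz":-30,"ax":0,"ay":0,"az":0,"grip":165},{"tx":0,"ty":0,"tz":-40,"ax":0,"ay":0,"az":0,"grip":165},{"tx":0,"ty":0,"tz":-40,"ax":0,"ay":0,"az":0,"grip":165},{"tx":0,"ty":0,"tz":-35,"ax":0,"ay":0,"az":0,"grip":165},{"tx":0,"ty":0,"tz":0,"ax":0,"ay":0,"az":0,"grip":118}])

```text
t: 21.5
tool_pos: [0.5097, -0.1277, 0.2394]
orientation: [0.136, 3.127, -0.005]
force: [0.9, 0.6, 0.2]
opening: 0.0372
```

```bash
python3 m.py .448 .2853 .220 175 2>/dev/null
```

```text
25
red T (190, [134.0, 266.0], [0.448, 0.2849], -4.1, 0.0598)
red S (215, [413.0, 167.0], [0.448, 0.2855], -6.3, 0.0796)
yellow T None
yellow S None
green T None
green S None
purple T None
purple S None
t21.6 pos [ 0.5073 -0.1268  0.2335] psi 175.0 F [ 0.   0.4 -1.6] open 0.0442 q6 -1.83 tilt [ 0.004 -0.001]
 tool shift now [ 95.  405.5  12.8]  az 0.0 deg 0.0 rad; shift after turn [ 95.  405.4  13.5]
```

step_arm(targets=[{"tx":4,"ty":20,"tz":0,"ax":0,"ay":0,"az":0,"grip":118},{"tx":9,"ty":40,"tz":0,"ax":0,"ay":0,"az":0,"grip":118},{"tx":10,"ty":40,"tz":0,"ax":0,"ay":0,"az":0,"grip":118},{"tx":10,"ty":40,"tz":0,"ax":0,"ay":0,"az":0,"grip":118},{"tx":10,"ty":40,"tz":0,"ax":0,"ay":0,"az":0,"grip":118},{"tx":10,"ty":40,"tz":0,"ax":0,"ay":0,"az":0,"grip":118},{"tx":10,"ty":40,"tz":0,"ax":0,"ay":0,"az":0,"grip":118},{"tx":10,"ty":40,"tz":0,"ax":0,"ay":0,"az":0,"grip":118},{"tx":10,"ty":40,"tz":0,"ax":0,"ay":0,"az":0,"grip":118},{"tx":7,"ty":40,"tz":0,"ax":0,"ay":0,"az":0,"grip":118},{"tx":4,"ty":25,"tz":0,"ax":0,"ay":0,"az":0,"grip":118},{"tx":0,"ty":0,"tz":0,"ax":0,"ay":0,"az":0,"grip":118},{"tx":0,"ty":0,"tz":0,"ax":0,"ay":0,"az":0,"grip":118}])

```text
t: 22.9
tool_pos: [0.447, 0.2849, 0.23]
orientation: [-0.134, -3.136, 0.003]
force: [0.1, 0.3, 0.8]
opening: 0.05
```

```bash
python3 m.py .448 .2853 .025 175 2>/dev/null
```

```text
27
red T None
red S (218, [413.0, 167.0], [0.4479, 0.2856], -6.7, 0.08)
yellow T (3, [124.0, 249.0], [0.4918, 0.3143], -43.7, 0.0036)
yellow S None
green T None
green S None
purple T None
purple S None
t23.0 pos [0.4477 0.2841 0.2307] psi 175.0 F [-0.3  0.1 -0.6] open 0.0501 q6 -1.01 tilt [-0.001 -0.001]
 tool shift now [ -0.5   1.5 205.7]  az -0.0 deg -0.0 rad; shift after turn [-2.000e-01  1.300e+00  2.057e+02]
```

step_arm(targets=[{"tx":0,"ty":1,"tz":30,"ax":0,"ay":0,"az":0,"grip":118},{"tx":0,"ty":0,"tz":40,"ax":0,"ay":0,"az":0,"grip":118},{"tx":0,"ty":0,"tz":40,"ax":0,"ay":0,"az":0,"grip":118},{"tx":0,"ty":0,"tz":40,"ax":0,"ay":0,"az":0,"grip":118},{"tx":0,"ty":0,"tz":30,"ax":0,"ay":0,"az":0,"grip":118},{"tx":0,"ty":0,"tz":15,"ax":0,"ay":0,"az":0,"grip":118},{"tx":0,"ty":0,"tz":10,"ax":0,"ay":0,"az":0,"grip":118},{"tx":0,"ty":0,"tz":0,"ax":0,"ay":0,"az":0,"grip":118},{"tx":0,"ty":0,"tz":0,"ax":0,"ay":0,"az":0,"grip":255},{"tx":0,"ty":0,"tz":0,"ax":0,"ay":0,"az":0,"grip":255},{"tx":0,"ty":0,"tz":0,"ax":0,"ay":0,"az":0,"grip":255},{"tx":0,"ty":0,"tz":0,"ax":0,"ay":0,"az":0,"grip":255},{"tx":0,"ty":0,"tz":0,"ax":0,"ay":0,"az":0,"grip":255},{"tx":0,"ty":0,"tz":0,"ax":0,"ay":0,"az":0,"grip":255}])

```text
t: 24.4
tool_pos: [0.4484, 0.2865, 0.0274]
orientation: [0.136, 3.138, 0.001]
force: [-0.5, 0.4, 4.9]
opening: 0.0196
```

step_arm(targets=[{"tx":0,"ty":0,"tz":-10,"ax":0,"ay":0,"az":0,"grip":255},{"tx":0,"ty":0,"tz":-30,"ax":0,"ay":0,"az":0,"grip":255},{"tx":0,"ty":0,"tz":-40,"ax":0,"ay":0,"az":0,"grip":255},{"tx":0,"ty":0,"tz":-40,"ax":0,"ay":0,"az":0,"grip":255},{"tx":0,"ty":0,"tz":-40,"ax":0,"ay":0,"az":0,"grip":255},{"tx":0,"ty":0,"tz":-20,"ax":0,"ay":0,"az":0,"grip":255},{"tx":0,"ty":0,"tz":0,"ax":0,"ay":0,"az":0,"grip":255}])

```text
t: 25.1
tool_pos: [0.4499, 0.2872, 0.2114]
orientation: [0.136, 3.132, 0.006]
force: [-0.6, 0.2, -0.1]
opening: 0.0192
```

```bash
python3 m.py .508 -.1 .090 175 2>/dev/null;  python3 - <<'E'
import cv2,numpy as np,glob
a=cv2.imread("pics/a29_scene.png")[155:250,225:315];b=cv2.imread("pics/a29_top.png")[200:285,250:335]
cv2.imwrite("pics/z6.png",np.hstack([cv2.convertScaleAbs(cv2.resize(x,(395,395),interpolation=2),alpha=1.5) for x in(a,b)]))
E
```

```text
29
red T None
red S None
yellow T (1, [118.0, 247.0], [nan, nan], nan, nan)
yellow S None
green T None
green S None
purple T None
purple S None
t25.2 pos [0.4479 0.2862 0.2066] psi 175.0 F [-0.4 -0.4 -0.9] open 0.0197 q6 -1.01 tilt [0. 0.]
 tool shift now [ -93.3 -379.5  116.6]  az 0.0 deg 0.0 rad; shift after turn [ -93.5 -379.4  116.6]
```

View pics/z6.png

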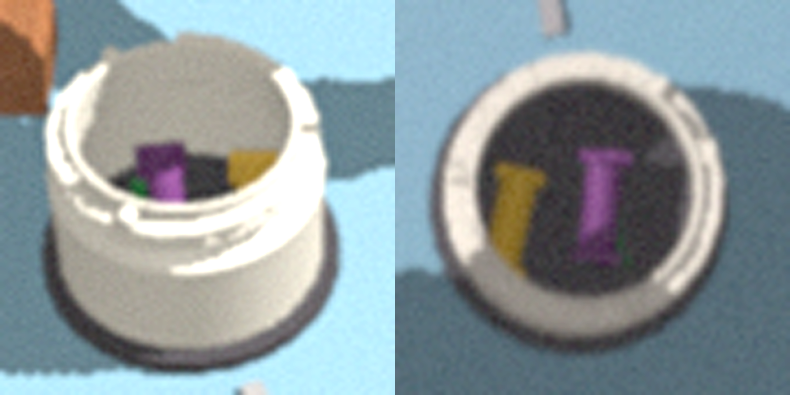

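step_arm(targets=[{"tx":-4,"ty":-17,"tz":0,"ax":0,"ay":0,"az":0,"grip":255},{"tx":-10,"ty":-40,"tz":0,"ax":0,"ay":0,"az":0,"grip":255},{"tx":-10,"ty":-40,"tz":0,"ax":0,"ay":0,"az":0,"grip":255},{"tx":-10,"ty":-40,"tz":0,"ax":0,"ay":0,"az":0,"grip":255},{"tx":-10,"ty":-40,"tz":0,"ax":0,"ay":0,"az":0,"grip":255},{"tx":-10,"ty":-40,"tz":0,"ax":0,"ay":0,"az":0,"grip":255},{"tx":-10,"ty":-40,"tz":0,"ax":0,"ay":0,"az":0,"grip":255},{"tx":-10,"ty":-40,"tz":0,"ax":0,"ay":0,"az":0,"grip":255},{"tx":-10,"ty":-40,"tz":0,"ax":0,"ay":0,"az":0,"grip":255},{"tx":-6,"ty":-25,"tz":0,"ax":0,"ay":0,"az":0,"grip":255},{"tx":-3,"ty":-15,"tz":0,"ax":0,"ay":0,"az":0,"grip":255},{"tx":0,"ty":0,"tz":0,"ax":0,"ay":0,"az":0,"grip":255},{"tx":0,"ty":0,"tz":0,"ax":0,"ay":0,"az":0,"grip":255}])

```text
t: 26.5
tool_pos: [0.5073, -0.0967, 0.2055]
orientation: [-0.137, -3.137, -0.002]
force: [0.3, -0.4, -0.3]
opening: 0.0194
```

step_arm(targets=[{"tx":0,"ty":0,"tz":20,"ax":0,"ay":0,"az":0,"grip":255},{"tx":0,"ty":0,"tz":30,"ax":0,"ay":0,"az":0,"grip":255},{"tx":0,"ty":0,"tz":30,"ax":0,"ay":0,"az":0,"grip":255},{"tx":0,"ty":0,"tz":25,"ax":0,"ay":0,"az":0,"grip":255},{"tx":0,"ty":0,"tz":0,"ax":0,"ay":0,"az":0,"grip":255},{"tx":0,"ty":0,"tz":0,"ax":0,"ay":0,"az":0,"grip":165},{"tx":0,"ty":0,"tz":0,"ax":0,"ay":0,"az":0,"grip":165},{"tx":0,"ty":0,"tz":0,"ax":0,"ay":0,"az":0,"grip":165},{"tx":0,"ty":0,"tz":0,"ax":0,"ay":0,"az":0,"grip":165},{"tx":0,"ty":0,"tz":-30,"ax":0,"ay":0,"az":0,"grip":165},{"tx":0,"ty":0,"tz":-40,"ax":0,"ay":0,"az":0,"grip":165},{"tx":0,"ty":0,"tz":-40,"ax":0,"ay":0,"az":0,"grip":165},{"tx":0,"ty":0,"tz":-15,"ax":0,"ay":0,"az":0,"grip":165},{"tx":0,"ty":0,"tz":0,"ax":0,"ay":0,"az":0,"grip":80}])

```text
t: 27.9
tool_pos: [0.5098, -0.0981, 0.2302]
orientation: [0.136, 3.132, -0.002]
force: [-0.7, -0.6, -0.3]
opening: 0.0372
```

```bash
python3 m.py .481 -.3557 .23 146 2>/dev/null
```

```text
32
red T None
red S None
yellow T None
yellow S None
green T None
green S None
purple T None
purple S None
t28.0 pos [ 0.5076 -0.0974  0.2256] psi 175.0 F [-0.6 -0.3 -0.1] open 0.0445 q6 -1.77 tilt [-0.001  0.   ]
 tool shift now [   4.1 -259.6   -4.4]  az 29.0 deg 0.506 rad; shift after turn [-122.3 -229.    -4.4]
```

step_arm(targets=[{"tx":0,"ty":0,"tz":0,"ax":0,"ay":0,"az":0.126,"grip":80},{"tx":0,"ty":0,"tz":0,"ax":0,"ay":0,"az":0.127,"grip":80},{"tx":0,"ty":0,"tz":0,"ax":0,"ay":0,"az":0.127,"grip":80},{"tx":0,"ty":0,"tz":0,"ax":0,"ay":0,"az":0.126,"grip":80},{"tx":-10,"ty":-19,"tz":0,"ax":0,"ay":0,"az":0,"grip":80},{"tx":-20,"ty":-36,"tz":0,"ax":0,"ay":0,"az":0,"grip":80},{"tx":-20,"ty":-38,"tz":0,"ax":0,"ay":0,"az":0,"grip":80},{"tx":-20,"ty":-38,"tz":0,"ax":0,"ay":0,"az":0,"grip":80},{"tx":-20,"ty":-38,"tz":0,"ax":0,"ay":0,"az":0,"grip":80},{"tx":-20,"ty":-36,"tz":0,"ax":0,"ay":0,"az":0,"grip":80},{"tx":-12,"ty":-24,"tz":0,"ax":0,"ay":0,"az":0,"grip":80},{"tx":0,"ty":0,"tz":0,"ax":0,"ay":0,"az":0,"grip":80},{"tx":0,"ty":0,"tz":0,"ax":0,"ay":0,"az":0,"grip":80}])

```text
t: 29.3
tool_pos: [0.4801, -0.355, 0.2237]
orientation: [-0.919, -3.0, -0.003]
force: [-0.5, 1.0, 0.1]
opening: 0.064
```

```bash
python3 m.py .481 -.3557 .048 146 2>/dev/null|tail -2;  python3 - <<'E'
import cv2,numpy as np,glob,os
i=max(int(os.path.basename(g)[1:].split("_")[0]) for g in glob.glob("pics/a*_top.png"))
a=cv2.imread(f"pics/a{i}_scene.png")[155:250,225:315];b=cv2.imread(f"pics/a{i}_top.png")[200:285,250:335]
cv2.imwrite("pics/z7.png",np.hstack([cv2.convertScaleAbs(cv2.resize(x,(395,395),interpolation=2),alpha=1.5) for x in(a,b)]))
from h import *
S=robot.read_camera("scene");print(bob(S,"yellow",(130,190,205,250),.058))
E
```

```text
t29.4 pos [ 0.4809 -0.3542  0.225 ] psi 146.1 F [-0.8 -1.1  0.1] open 0.0641 q6 -1.70 tilt [-0.002  0.002]
 tool shift now [ -1.4  -1.3 177. ]  az 0.1 deg 0.001 rad; shift after turn [ -0.9  -1.2 177. ]
{'n': 405, 'px': [164.0, 215.0], 'mean': array([ 0.4972, -0.356 ]), 'ctr': array([ 0.4961, -0.3553]), 'yaw': np.float64(-30.1), 'len': np.float64(0.0909)}
```

View pics/z7.png

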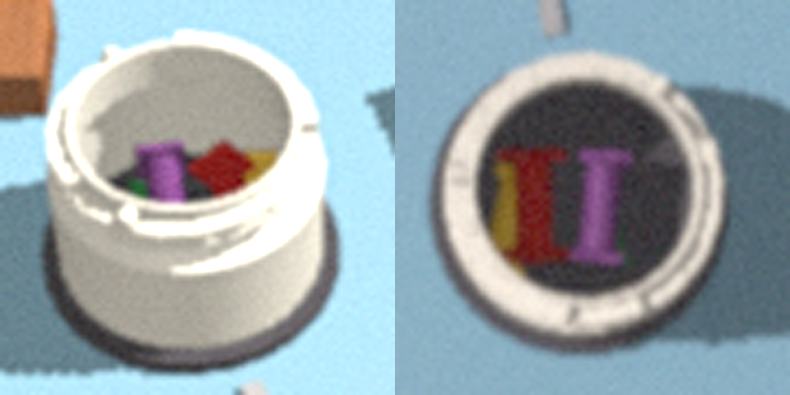

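All four bobbins are in, well below the rim. Next is the lid.

step_arm(targets=[{"tx":-1,"ty":-1,"tz":27,"ax":0,"ay":0,"az":0,"grip":80},{"tx":0,"ty":0,"tz":40,"ax":0,"ay":0,"az":0,"grip":80},{"tx":0,"ty":0,"tz":40,"ax":0,"ay":0,"az":0,"grip":80},{"tx":0,"ty":0,"tz":35,"ax":0,"ay":0,"az":0,"grip":80},{"tx":0,"ty":0,"tz":25,"ax":0,"ay":0,"az":0,"grip":80},{"tx":0,"ty":0,"tz":10,"ax":0,"ay":0,"az":0,"grip":80},{"tx":0,"ty":0,"tz":0,"ax":0,"ay":0,"az":0,"grip":80},{"tx":0,"ty":0,"tz":0,"ax":0,"ay":0,"az":0,"grip":80}])

```text
t: 30.25
tool_pos: [0.4824, -0.3572, 0.0512]
orientation: [0.916, 3.003, -0.001]
force: [-0.2, -0.3, 1.2]
opening: 0.0634
```

step_arm(targets=[{"tx":0,"ty":0,"tz":0,"ax":0,"ay":0,"az":0,"grip":255},{"tx":0,"ty":0,"tz":0,"ax":0,"ay":0,"az":0,"grip":255},{"tx":0,"ty":0,"tz":0,"ax":0,"ay":0,"az":0,"grip":255},{"tx":0,"ty":0,"tz":0,"ax":0,"ay":0,"az":0,"grip":255},{"tx":0,"ty":0,"tz":0,"ax":0,"ay":0,"az":0,"grip":255},{"tx":0,"ty":0,"tz":0,"ax":0,"ay":0,"az":0,"grip":255},{"tx":0,"ty":0,"tz":0,"ax":0,"ay":0,"az":0,"grip":255},{"tx":0,"ty":0,"tz":0,"ax":0,"ay":0,"az":0,"grip":255}], squeeze=40)

```text
t: 31.05
tool_pos: [0.4814, -0.357, 0.0497]
orientation: [-0.917, -3.005, 0.0]
force: [-0.6, -0.2, 1.7]
opening: 0.0214
```

```bash
python3 - <<'E'
from h import *
plan(.508,-.1125,.2,146)
E
```

```text
t31.1 pos [ 0.4814 -0.357   0.0497] psi 146.0 F [-0.6 -0.2  1.7] open 0.0214 q6 -1.70 tilt [-0. -0.]
 tool shift now [ 114.6  217.6 -150.3]  az 0.0 deg 0.001 rad; shift after turn [ 114.7  217.5 -150.3]
```

step_arm(targets=[{"tx":0,"ty":0,"tz":-5,"ax":0,"ay":0,"az":0,"grip":255},{"tx":0,"ty":0,"tz":-15,"ax":0,"ay":0,"az":0,"grip":255},{"tx":0,"ty":0,"tz":-25,"ax":0,"ay":0,"az":0,"grip":255},{"tx":0,"ty":0,"tz":-30,"ax":0,"ay":0,"az":0,"grip":255},{"tx":0,"ty":0,"tz":-30,"ax":0,"ay":0,"az":0,"grip":255},{"tx":0,"ty":0,"tz":-30,"ax":0,"ay":0,"az":0,"grip":255},{"tx":0,"ty":0,"tz":-20,"ax":0,"ay":0,"az":0,"grip":255},{"tx":0,"ty":0,"tz":-15,"ax":0,"ay":0,"az":0,"grip":255},{"tx":0,"ty":0,"tz":0,"ax":0,"ay":0,"az":0,"grip":255},{"tx":0,"ty":0,"tz":0,"ax":0,"ay":0,"az":0,"grip":255}])

```text
t: 32.05
tool_pos: [0.4813, -0.3568, 0.2192]
orientation: [-0.918, -3.004, -0.0]
force: [0.5, 0.3, -5.2]
opening: 0.0218
```

```bash
python3 m.py .508 -.1125 .2 146 2>/dev/null|tail -2;  python3 - <<'E'
import cv2,numpy as np,glob,os
i=max(int(os.path.basename(g)[1:].split("_")[0]) for g in glob.glob("pics/a*_top.png"))
a=cv2.imread(f"pics/a{i}_scene.png");b=cv2.imread(f"pics/a{i}_top.png")
cv2.imwrite("pics/z8.png",np.vstack([a[50:270,60:460],b[160:330,200:600][:, :400] if b.shape[1]>=600 else cv2.copyMakeBorder(b[160:330,200:560],0,0,0,40,0)]))
E
```

```text
t32.1 pos [ 0.4807 -0.3563  0.2177] psi 146.0 F [ 0.2 -0.2 -4.2] open 0.0218 q6 -1.70 tilt [-0.002  0.002]
 tool shift now [113.5 217.4  18.1]  az 0.0 deg 0.001 rad; shift after turn [113.7 217.4  17.7]
```

View pics/z8.png

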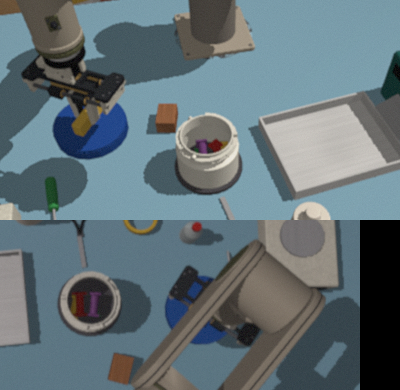

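step_arm(targets=[{"tx":8,"ty":15,"tz":0,"ax":0,"ay":0,"az":0,"grip":255},{"tx":16,"ty":31,"tz":0,"ax":0,"ay":0,"az":0,"grip":255},{"tx":17,"ty":32,"tz":0,"ax":0,"ay":0,"az":0,"grip":255},{"tx":17,"ty":32,"tz":0,"ax":0,"ay":0,"az":0,"grip":255},{"tx":17,"ty":32,"tz":0,"ax":0,"ay":0,"az":0,"grip":255},{"tx":16,"ty":31,"tz":0,"ax":0,"ay":0,"az":0,"grip":255},{"tx":14,"ty":29,"tz":0,"ax":0,"ay":0,"az":0,"grip":255},{"tx":8,"ty":15,"tz":0,"ax":0,"ay":0,"az":0,"grip":255},{"tx":0,"ty":0,"tz":0,"ax":0,"ay":0,"az":0,"grip":255},{"tx":0,"ty":0,"tz":0,"ax":0,"ay":0,"az":0,"grip":255},{"tx":0,"ty":0,"tz":0,"ax":0,"ay":0,"az":0,"grip":255}])

```text
t: 33.25
tool_pos: [0.5086, -0.1142, 0.2191]
orientation: [-0.918, -3.004, 0.0]
force: [0.6, -0.4, -4.1]
opening: 0.0219
```

```bash
python3 - <<'E'
from h import *
plan(.5085,-.1125,.1728,146)
s=robot.read_state();zt=s["tool_pos"][2]-.0067-.015
S=robot.read_camera("scene");T=robot.read_camera("top");cv2.imwrite("pics/b1.png",S["frame"])
for c in(S,T):
    h=cv2.cvtColor(c["frame"],cv2.COLOR_BGR2HSV);m=((h[...,0]>105)&(h[...,0]<125)&(h[...,1]>160)).astype(np.uint8)
    cn=np.vstack([k for k in cv2.findContours(m,0,1)[0] if cv2.contourArea(k)>30]);hl=cv2.convexHull(cn)
    W=np.array([ray(c,*p[0],zt)[:2] for p in hl.astype(float)])
    print(cv2.minEnclosingCircle(W.astype(np.float32)*1000), W.min(0).round(3),W.max(0).round(3))
E
```

```text
t33.2 pos [ 0.5086 -0.1142  0.2191] psi 146.0 F [ 0.6 -0.4 -4.1] open 0.0219 q6 -1.30 tilt [-0.001 -0.   ]
 tool shift now [ 1.   1.4 46.3]  az 0.0 deg 0.0 rad; shift after turn [ 1.   1.4 46.3]
((524.7630615234375, -119.00664520263672), 84.32704162597656) [ 0.443 -0.19 ] [ 0.609 -0.041]
((479.59344482421875, -104.63629150390625), 60.59822463989258) [ 0.434 -0.156] [ 0.514 -0.047]
```

View pics/b1.png

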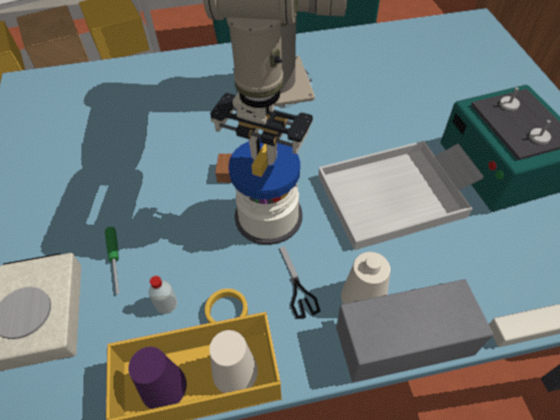

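step_arm(targets=[{"tx":1,"ty":2,"tz":0,"ax":0,"ay":0,"az":0.1,"grip":255},{"tx":0,"ty":0,"tz":0,"ax":0,"ay":0,"az":0.14,"grip":255},{"tx":0,"ty":0,"tz":0,"ax":0,"ay":0,"az":0.14,"grip":255},{"tx":0,"ty":0,"tz":0,"ax":0,"ay":0,"az":0.14,"grip":255},{"tx":0,"ty":0,"tz":0,"ax":0,"ay":0,"az":0.14,"grip":255},{"tx":0,"ty":0,"tz":0,"ax":0,"ay":0,"az":0.14,"grip":255},{"tx":0,"ty":0,"tz":0,"ax":0,"ay":0,"az":0.14,"grip":255},{"tx":0,"ty":0,"tz":0,"ax":0,"ay":0,"az":0.14,"grip":255},{"tx":0,"ty":0,"tz":0,"ax":0,"ay":0,"az":0.14,"grip":255},{"tx":0,"ty":0,"tz":0,"ax":0,"ay":0,"az":0.14,"grip":255},{"tx":0,"ty":0,"tz":0,"ax":0,"ay":0,"az":0.14,"grip":255},{"tx":0,"ty":0,"tz":0,"ax":0,"ay":0,"az":0.1,"grip":255},{"tx":0,"ty":0,"tz":0,"ax":0,"ay":0,"az":0,"grip":255},{"tx":0,"ty":0,"tz":0,"ax":0,"ay":0,"az":0,"grip":255}])

```text
t: 34.75
tool_pos: [0.5091, -0.1122, 0.2195]
orientation: [-2.793, -1.438, 0.0]
force: [0.4, -1.2, -3.2]
opening: 0.0218
```

```bash
python3 - <<'E'
from h import *
plan(.5085,-.112,.1728,54.3)
s=robot.read_state();zt=s["tool_pos"][2]-.0067-.015
S=robot.read_camera("scene");T=robot.read_camera("top");cv2.imwrite("pics/b2.png",np.hstack([cv2.resize(S["frame"][120:260,200:340],(400,400)),cv2.resize(T["frame"][180:310,220:350],(400,400))]))
E
```

```text
t34.8 pos [ 0.5091 -0.1122  0.2195] psi 54.5 F [ 0.4 -1.2 -3.2] open 0.0218 q6 0.30 tilt [-0.  0.]
 tool shift now [-0.2 -0.6 46.7]  az 0.2 deg 0.003 rad; shift after turn [-0.2 -0.6 46.7]
```

View pics/b2.png

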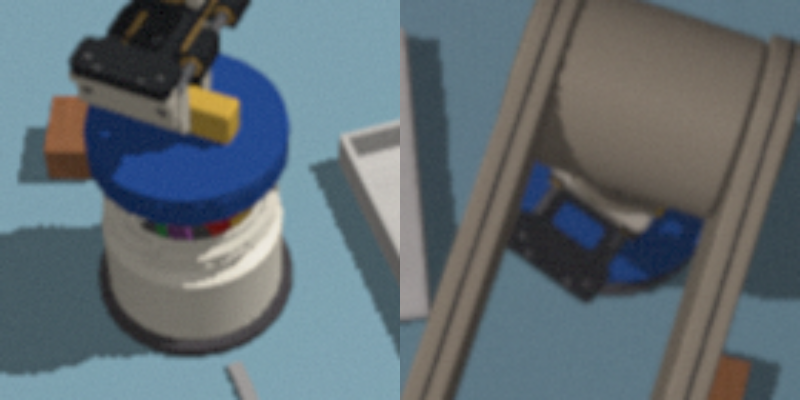

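```bash
python3 - <<'E'
from h import *
S=robot.read_camera("scene");f=S["frame"]
h=cv2.cvtColor(f,cv2.COLOR_BGR2HSV);m=((h[...,0]>105)&(h[...,0]<125)&(h[...,1]>160)).astype(np.uint8)
m[:, :200]=0;m[:,340:]=0
ys,xs=np.nonzero(m);print("lid cols",[ (r,xs[ys==r].min(),xs[ys==r].max()) for r in range(165,185,3)])
s=robot.read_state();z=s["tool_pos"][2]-.0067-.015
th=np.radians(np.arange(0,360,2))
for c in[(.5085,-.1125),(.5085,-.1145)]:
    for zz in(z,z-.028):
        P=np.array([proj(S,(c[0]+.077*np.cos(t),c[1]+.077*np.sin(t),zz)) for t in th]);print(c,zz,"cols",P[:,0].min().round(1),P[:,0].max().round(1),"row",P[:,1].min().round(1),P[:,1].max().round(1))
print(np.where(m.any(1))[0][[0,-1]])
# canister plate
for zz,r in((.012,.084),(.06,.074)):
    P=np.array([proj(S,(.5085+r*np.cos(t),-.1125+r*np.sin(t),zz)) for t in th]);print("plate",zz,P.min(0).round(1),P.max(0).round(1))
E
```

```text
lid cols [(165, np.int64(231), np.int64(300)), (168, np.int64(231), np.int64(300)), (171, np.int64(231), np.int64(299)), (174, np.int64(231), np.int64(299)), (177, np.int64(232), np.int64(299)), (180, np.int64(233), np.int64(297)), (183, np.int64(235), np.int64(295))]
(0.5085, -0.1125) 0.19788588333147977 cols 228.8 300.8 row 135.7 188.9
(0.5085, -0.1125) 0.16988588333147978 cols 230.1 300.6 row 144.6 197.4
(0.5085, -0.1145) 0.19788588333147977 cols 227.8 299.9 row 135.8 189.0
(0.5085, -0.1145) 0.16988588333147978 cols 229.2 299.7 row 144.7 197.6
[ 98 302]
plate 0.012 [233.9 186.3] [302.3 241.4]
plate 0.06 [236.2 177. ] [298.5 226.2]
```

step_arm(targets=[{"tx":0,"ty":0,"tz":10,"ax":0,"ay":0,"az":0,"grip":255},{"tx":0,"ty":0,"tz":15,"ax":0,"ay":0,"az":0,"grip":255},{"tx":0,"ty":0,"tz":12,"ax":0,"ay":0,"az":0,"grip":255},{"tx":0,"ty":0,"tz":7,"ax":0,"ay":0,"az":0,"grip":255},{"tx":0,"ty":0,"tz":3,"ax":0,"ay":0,"az":0,"grip":255},{"tx":0,"ty":0,"tz":0,"ax":0,"ay":0,"az":0,"grip":255},{"tx":0,"ty":0,"tz":0,"ax":0,"ay":0,"az":0,"grip":255}])

```text
t: 35.6
tool_pos: [0.5095, -0.1117, 0.173]
orientation: [2.794, 1.435, 0.001]
force: [0.5, -0.1, -3.3]
opening: 0.0214
```

step_arm(targets=[{"tx":0,"ty":0,"tz":1,"ax":0,"ay":0,"az":0,"grip":255},{"tx":0,"ty":0,"tz":1,"ax":0,"ay":0,"az":0,"grip":255},{"tx":0,"ty":0,"tz":1,"ax":0,"ay":0,"az":0,"grip":255},{"tx":0,"ty":0,"tz":0,"ax":0,"ay":0,"az":0,"grip":255}])

```text
t: 36.0
tool_pos: [0.5092, -0.1116, 0.1696]
orientation: [-2.795, -1.435, 0.0]
force: [0.3, 0.2, -3.6]
opening: 0.0218
```

step_arm(targets=[{"tx":0,"ty":0,"tz":1,"ax":0,"ay":0,"az":0,"grip":255},{"tx":0,"ty":0,"tz":1,"ax":0,"ay":0,"az":0,"grip":255},{"tx":0,"ty":0,"tz":1,"ax":0,"ay":0,"az":0,"grip":255},{"tx":0,"ty":0,"tz":0,"ax":0,"ay":0,"az":0,"grip":255}])

```text
t: 36.4
tool_pos: [0.5091, -0.1116, 0.1664]
orientation: [-2.794, -1.435, 0.0]
force: [-0.4, 0.4, -4.1]
opening: 0.0218
```

Still free at about 13.7 mm above home, so I'll continue down.

step_arm(targets=[{"tx":0,"ty":0,"tz":1,"ax":0,"ay":0,"az":0,"grip":255},{"tx":0,"ty":0,"tz":1,"ax":0,"ay":0,"az":0,"grip":255},{"tx":0,"ty":0,"tz":0,"ax":0,"ay":0,"az":0,"grip":255}])

```text
t: 36.7
tool_pos: [0.5091, -0.1116, 0.1644]
orientation: [-2.794, -1.435, 0.0]
force: [-0.0, 0.1, -4.2]
opening: 0.0216
```

step_arm(targets=[{"tx":0,"ty":0,"tz":1,"ax":0,"ay":0,"az":0,"grip":255},{"tx":0,"ty":0,"tz":1,"ax":0,"ay":0,"az":0,"grip":255},{"tx":0,"ty":0,"tz":0,"ax":0,"ay":0,"az":0,"grip":255}])

```text
t: 37.0
tool_pos: [0.5091, -0.1116, 0.1624]
orientation: [-2.794, -1.435, 0.0]
force: [-0.4, -0.2, -3.4]
opening: 0.0218
```

step_arm(targets=[{"tx":0,"ty":0,"tz":1,"ax":0,"ay":0,"az":0,"grip":255},{"tx":0,"ty":0,"tz":1,"ax":0,"ay":0,"az":0,"grip":255},{"tx":0,"ty":0,"tz":0,"ax":0,"ay":0,"az":0,"grip":255}])

```text
t: 37.3
tool_pos: [0.5094, -0.1116, 0.1616]
orientation: [2.794, 1.435, 0.001]
force: [-3.8, 1.2, 4.3]
opening: 0.0213
```

Contact came at about 9 mm above home, so the lid is resting on top of the thread. I'll loosen the grip and turn it backward, watching the skirt height in the camera and the torque.

```bash
cat > lid.py <<'E'
from h import *
S=robot.read_camera("scene");f=S["frame"]
h=cv2.cvtColor(f,cv2.COLOR_BGR2HSV);m=((h[...,0]>105)&(h[...,0]<125)&(h[...,1]>150))
r=[];
for c in range(246,287):
    k=np.nonzero(m[150:260,c])[0]
    if len(k): r.append(150+k.max())
L=[np.nonzero(m[a,200:340])[0] for a in (170,175,180)]
s=robot.read_state();R=Ro.from_rotvec(s["orientation"]).as_matrix()
print("t%.1f"%s["t"],"skirt row %.2f"%np.mean(r),"cols",[(200+k.min(),200+k.max()) for k in L],"bar",bob(S,"yellow",(225,140,310,200),.155 )["yaw"],"psi %.1f"%np.degrees(np.arctan2(R[1,0],R[0,0])),"F",np.round(s["force"],1),"M",np.round(s["wrist_torque"],2),"pos",s["tool_pos"].round(4),"open",round(float(s["opening"]),4),"q6 %.2f"%s["q"][5])
import os;i=len(os.listdir("pics"));cv2.imwrite(f"pics/l{i}.png",cv2.resize(f[120:260,200:340],(560,560),interpolation=2));print(i)
E
python3 lid.py
```

```text
t37.4 skirt row 211.46 cols [(np.int64(279), np.int64(296)), (np.int64(285), np.int64(298)), (np.int64(233), np.int64(300))] bar 12.9 psi 54.4 F [-4.7  1.3  5.5] M [ 0.27  0.8  -0.01] pos [ 0.5094 -0.1117  0.1616] open 0.0215 q6 0.31
42
```

step_arm(targets=[{"tx":0,"ty":0,"tz":0,"ax":0,"ay":0,"az":0,"grip":186},{"tx":0,"ty":0,"tz":0,"ax":0,"ay":0,"az":0,"grip":186},{"tx":0,"ty":0,"tz":0,"ax":0,"ay":0,"az":0,"grip":186}])

```text
t: 37.65
tool_pos: [0.5095, -0.1117, 0.1607]
orientation: [2.794, 1.435, 0.001]
force: [-0.4, 0.1, -0.5]
opening: 0.0253
```

```bash
python3 lid.py
```

```text
t37.7 skirt row 211.46 cols [(np.int64(279), np.int64(296)), (np.int64(285), np.int64(298)), (np.int64(233), np.int64(299))] bar 13.1 psi 54.4 F [-0.7  0.6  0.2] M [ 0.01 -0.12 -0.  ] pos [ 0.5094 -0.1117  0.1606] open 0.025 q6 0.31
43
```

step_arm(targets=[{"tx":0,"ty":0,"tz":0,"ax":0,"ay":0,"az":-0.06,"grip":186},{"tx":0,"ty":0,"tz":0,"ax":0,"ay":0,"az":-0.06,"grip":186},{"tx":0,"ty":0,"tz":0,"ax":0,"ay":0,"az":-0.06,"grip":186},{"tx":0,"ty":0,"tz":0,"ax":0,"ay":0,"az":-0.06,"grip":186},{"tx":0,"ty":0,"tz":0,"ax":0,"ay":0,"az":-0.06,"grip":186},{"tx":0,"ty":0,"tz":0,"ax":0,"ay":0,"az":-0.06,"grip":186},{"tx":0,"ty":0,"tz":0,"ax":0,"ay":0,"az":0,"grip":186}])

```text
t: 38.4
tool_pos: [0.5097, -0.1118, 0.1611]
orientation: [2.491, 1.913, 0.001]
force: [0.0, 0.2, 3.9]
opening: 0.0252
```

```bash
python3 lid.py
```

```text
t38.5 skirt row 211.51 cols [(np.int64(237), np.int64(296)), (np.int64(234), np.int64(298)), (np.int64(233), np.int64(299))] bar -21.2 psi 74.9 F [ 0.8 -0.8  3.6] M [-0.02 -0.05 -0.21] pos [ 0.5097 -0.1118  0.1611] open 0.0258 q6 -0.05
44
```

step_arm(targets=[{"tx":0,"ty":0,"tz":0,"ax":0,"ay":0,"az":-0.06,"grip":186},{"tx":0,"ty":0,"tz":0,"ax":0,"ay":0,"az":-0.06,"grip":186},{"tx":0,"ty":0,"tz":0,"ax":0,"ay":0,"az":-0.06,"grip":186},{"tx":0,"ty":0,"tz":0,"ax":0,"ay":0,"az":-0.06,"grip":186},{"tx":0,"ty":0,"tz":0,"ax":0,"ay":0,"az":-0.06,"grip":186},{"tx":0,"ty":0,"tz":0,"ax":0,"ay":0,"az":0,"grip":186}])

```text
t: 39.05
tool_pos: [0.5104, -0.1121, 0.1623]
orientation: [2.177, 2.261, 0.002]
force: [0.0, 0.1, 8.7]
opening: 0.0258
```

```bash
python3 lid.py
```

```text
t39.1 skirt row 211.54 cols [(np.int64(237), np.int64(296)), (np.int64(234), np.int64(298)), (np.int64(233), np.int64(299))] bar -7.5 psi 92.1 F [-1.1 -0.3  8.1] M [-0.07 -0.   -0.41] pos [ 0.5104 -0.1121  0.1623] open 0.0254 q6 -0.35
45
```

step_arm(targets=[{"tx":0,"ty":0,"tz":-1,"ax":0,"ay":0,"az":-0.06,"grip":186},{"tx":0,"ty":0,"tz":0,"ax":0,"ay":0,"az":-0.06,"grip":186},{"tx":0,"ty":0,"tz":0,"ax":0,"ay":0,"az":-0.06,"grip":186},{"tx":0,"ty":0,"tz":0,"ax":0,"ay":0,"az":-0.06,"grip":186},{"tx":0,"ty":0,"tz":0,"ax":0,"ay":0,"az":-0.06,"grip":186},{"tx":0,"ty":0,"tz":0,"ax":0,"ay":0,"az":0,"grip":186}])

```text
t: 39.7
tool_pos: [0.5105, -0.112, 0.1637]
orientation: [1.815, 2.56, 0.002]
force: [-1.5, 1.5, 12.3]
opening: 0.0258
```

```bash
python3 lid.py
```

```text
t39.8 skirt row 211.27 cols [(np.int64(237), np.int64(247)), (np.int64(234), np.int64(298)), (np.int64(233), np.int64(299))] bar -32.7 psi 109.2 F [-1.8 -0.1 12.3] M [ 0.08  0.16 -0.5 ] pos [ 0.5105 -0.112   0.1637] open 0.026 q6 -0.65
46
```

step_arm(targets=[{"tx":0,"ty":0,"tz":-2,"ax":0,"ay":0,"az":-0.06,"grip":186},{"tx":0,"ty":0,"tz":0,"ax":0,"ay":0,"az":-0.06,"grip":186},{"tx":0,"ty":0,"tz":0,"ax":0,"ay":0,"az":-0.06,"grip":186},{"tx":0,"ty":0,"tz":0,"ax":0,"ay":0,"az":-0.06,"grip":186},{"tx":0,"ty":0,"tz":0,"ax":0,"ay":0,"az":0,"grip":186}])

```text
t: 40.25
tool_pos: [0.5102, -0.112, 0.1649]
orientation: [1.495, 2.76, 0.001]
force: [0.3, -1.4, 6.8]
opening: 0.0257
```

```bash
python3 lid.py
```

```text
t40.3 skirt row 210.78 cols [(np.int64(237), np.int64(254)), (np.int64(234), np.int64(299)), (np.int64(233), np.int64(300))] bar -37.1 psi 123.0 F [-0.2  0.1  6.6] M [-0.09 -0.04 -0.34] pos [ 0.5102 -0.112   0.1649] open 0.0255 q6 -0.89
47
```

step_arm(targets=[{"tx":0,"ty":0,"tz":0,"ax":0,"ay":0,"az":-0.06,"grip":186},{"tx":0,"ty":0,"tz":0,"ax":0,"ay":0,"az":-0.06,"grip":186},{"tx":0,"ty":0,"tz":0,"ax":0,"ay":0,"az":-0.06,"grip":186},{"tx":0,"ty":0,"tz":0,"ax":0,"ay":0,"az":0,"grip":186}])

```text
t: 40.7
tool_pos: [0.5091, -0.1116, 0.1634]
orientation: [-1.242, -2.885, 0.0]
force: [-0.2, 0.0, -0.6]
opening: 0.0251
```

```bash
python3 lid.py
```

```text
t40.8 skirt row 212.56 cols [(np.int64(239), np.int64(284)), (np.int64(236), np.int64(298)), (np.int64(234), np.int64(299))] bar -34.2 psi 133.3 F [0.4 0.8 0.2] M [ 0.01 -0.16 -0.  ] pos [ 0.5091 -0.1116  0.1633] open 0.0251 q6 -1.07
48
```

```bash
python3 - <<'E'
import cv2,numpy as np
cv2.imwrite("pics/c1.png",np.hstack([cv2.resize(cv2.imread(f"pics/l{i}.png"),(400,400)) for i in(47,48)]))
E
```

```text
(no output)
```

View pics/c1.png

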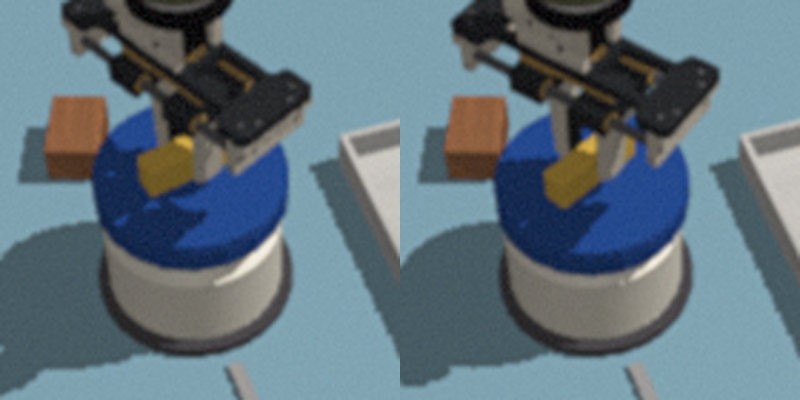

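The lid dropped: force and torque fell to zero and the skirt moved down by about 2 px. I'll lower the tool, regrip, and screw it forward while following the thread down.

step_arm(targets=[{"tx":0,"ty":0,"tz":3,"ax":0,"ay":0,"az":0,"grip":186},{"tx":0,"ty":0,"tz":3,"ax":0,"ay":0,"az":0,"grip":186},{"tx":0,"ty":0,"tz":0,"ax":0,"ay":0,"az":0,"grip":186},{"tx":0,"ty":0,"tz":0,"ax":0,"ay":0,"az":0,"grip":255},{"tx":0,"ty":0,"tz":0,"ax":0,"ay":0,"az":0,"grip":255},{"tx":0,"ty":0,"tz":0,"ax":0,"ay":0,"az":0,"grip":255},{"tx":0,"ty":0,"tz":0,"ax":0,"ay":0,"az":0,"grip":255}], squeeze=40)

```text
t: 41.45
tool_pos: [0.5091, -0.1116, 0.1574]
orientation: [-1.242, -2.885, 0.0]
force: [1.2, 0.2, -3.2]
opening: 0.0233
```

```bash
python3 lid.py
```

```text
t41.5 skirt row 212.51 cols [(np.int64(238), np.int64(253)), (np.int64(235), np.int64(298)), (np.int64(234), np.int64(299))] bar -32.9 psi 133.4 F [-0.  -0.2 -4.5] M [-0.02 -0.14 -0.02] pos [ 0.5091 -0.1116  0.1574] open 0.0235 q6 -1.07
50
```

step_arm(targets=[{"tx":0,"ty":0,"tz":0.2,"ax":0,"ay":0,"az":0.06,"grip":255},{"tx":0,"ty":0,"tz":0.3,"ax":0,"ay":0,"az":0.06,"grip":255},{"tx":0,"ty":0,"tz":0.3,"ax":0,"ay":0,"az":0.06,"grip":255},{"tx":0,"ty":0,"tz":0.3,"ax":0,"ay":0,"az":0.06,"grip":255},{"tx":0,"ty":0,"tz":0.3,"ax":0,"ay":0,"az":0.06,"grip":255},{"tx":0,"ty":0,"tz":0,"ax":0,"ay":0,"az":0,"grip":255}])

```text
t: 42.1
tool_pos: [0.5092, -0.1116, 0.1561]
orientation: [-1.66, -2.667, 0.0]
force: [-1.0, -0.3, -4.5]
opening: 0.0232
```

```bash
python3 lid.py
```

```text
t42.1 skirt row 212.88 cols [(np.int64(239), np.int64(255)), (np.int64(236), np.int64(298)), (np.int64(234), np.int64(299))] bar -35.4 psi 116.3 F [ 0.7 -0.2 -3.6] M [-0.01 -0.13  0.02] pos [ 0.5092 -0.1116  0.1562] open 0.0234 q6 -0.77
51
```

step_arm(targets=[{"tx":0,"ty":0,"tz":0.5,"ax":0,"ay":0,"az":0.04,"grip":255},{"tx":0,"ty":0,"tz":0.5,"ax":0,"ay":0,"az":0.04,"grip":255},{"tx":0,"ty":0,"tz":0.5,"ax":0,"ay":0,"az":0.04,"grip":255},{"tx":0,"ty":0,"tz":0,"ax":0,"ay":0,"az":0,"grip":255}])

```text
t: 42.55
tool_pos: [0.5096, -0.1119, 0.1552]
orientation: [1.815, 2.563, 0.0]
force: [0.2, -0.1, -0.0]
opening: 0.0224
```

```bash
python3 lid.py
```

```text
t42.6 skirt row 213.22 cols [(np.int64(240), np.int64(256)), (np.int64(236), np.int64(247)), (np.int64(234), np.int64(299))] bar -31.2 psi 109.5 F [-0.8 -0.3 -0.5] M [-0.2  -0.1  -0.13] pos [ 0.5095 -0.1118  0.1552] open 0.0225 q6 -0.65
52
```

step_arm(targets=[{"tx":0,"ty":0,"tz":0.3,"ax":0,"ay":0,"az":0.06,"grip":255},{"tx":0,"ty":0,"tz":0.3,"ax":0,"ay":0,"az":0.06,"grip":255},{"tx":0,"ty":0,"tz":0.3,"ax":0,"ay":0,"az":0.06,"grip":255},{"tx":0,"ty":0,"tz":0,"ax":0,"ay":0,"az":0,"grip":255}])

```text
t: 43.0
tool_pos: [0.5099, -0.1122, 0.1548]
orientation: [2.037, 2.389, 0.0]
force: [-0.8, -3.0, 2.1]
opening: 0.0221
```

```bash
python3 lid.py
```

```text
t43.0 skirt row 213.29 cols [(np.int64(240), np.int64(258)), (np.int64(236), np.int64(298)), (np.int64(235), np.int64(300))] bar -13.4 psi 99.2 F [-0.8 -3.1  4. ] M [-0.6  -0.06 -0.03] pos [ 0.5099 -0.1122  0.1547] open 0.0216 q6 -0.47
53
```

step_arm(targets=[{"tx":0,"ty":0,"tz":0.3,"ax":0,"ay":0,"az":0.06,"grip":255},{"tx":0,"ty":0,"tz":0.3,"ax":0,"ay":0,"az":0.06,"grip":255},{"tx":0,"ty":0,"tz":0.3,"ax":0,"ay":0,"az":0.06,"grip":255},{"tx":0,"ty":0,"tz":0.3,"ax":0,"ay":0,"az":0.06,"grip":255},{"tx":0,"ty":0,"tz":0,"ax":0,"ay":0,"az":0,"grip":255}])

```text
t: 43.55
tool_pos: [0.5099, -0.1125, 0.1536]
orientation: [2.307, 2.129, 0.0]
force: [-0.6, -4.6, 4.5]
opening: 0.0218
```

```bash
python3 lid.py
```

```text
t43.6 skirt row 213.76 cols [(np.int64(240), np.int64(295)), (np.int64(237), np.int64(298)), (np.int64(235), np.int64(299))] bar -6.7 psi 85.5 F [ 0.5 -5.1  5. ] M [-1.1  -0.01 -0.06] pos [ 0.5099 -0.1125  0.1536] open 0.0218 q6 -0.24
54
```

step_arm(targets=[{"tx":-0.7,"ty":0,"tz":0.3,"ax":0,"ay":0,"az":0.06,"grip":255},{"tx":0,"ty":0,"tz":0.3,"ax":0,"ay":0,"az":0.06,"grip":255},{"tx":0,"ty":0,"tz":0.3,"ax":0,"ay":0,"az":0.06,"grip":255},{"tx":0,"ty":0,"tz":0.3,"ax":0,"ay":0,"az":0.06,"grip":255},{"tx":0,"ty":0,"tz":0,"ax":0,"ay":0,"az":0,"grip":255}])

```text
t: 44.1
tool_pos: [0.5096, -0.1128, 0.1525]
orientation: [2.546, 1.838, 0.0]
force: [-2.7, -2.4, 6.6]
opening: 0.0218
```

```bash
python3 lid.py
```

```text
t44.1 skirt row 214.10 cols [(np.int64(277), np.int64(295)), (np.int64(237), np.int64(298)), (np.int64(235), np.int64(299))] bar -9.3 psi 71.7 F [-2.1 -3.4  7.4] M [-0.75  0.36  0.06] pos [ 0.5096 -0.1127  0.1525] open 0.0221 q6 0.00
55
```

step_arm(targets=[{"tx":0,"ty":0,"tz":0.2,"ax":0,"ay":0,"az":0.06,"grip":255},{"tx":0,"ty":0,"tz":0.2,"ax":0,"ay":0,"az":0.06,"grip":255},{"tx":0,"ty":0,"tz":0.2,"ax":0,"ay":0,"az":0.06,"grip":255},{"tx":0,"ty":0,"tz":0.2,"ax":0,"ay":0,"az":0.06,"grip":255},{"tx":0,"ty":0,"tz":0,"ax":0,"ay":0,"az":0,"grip":255}])

```text
t: 44.65
tool_pos: [0.5096, -0.1135, 0.1521]
orientation: [2.747, 1.52, -0.0]
force: [-4.2, -6.9, 9.1]
opening: 0.022
```

```bash
python3 lid.py
```

```text
t44.7 skirt row 214.41 cols [(np.int64(274), np.int64(294)), (np.int64(285), np.int64(297)), (np.int64(286), np.int64(299))] bar 13.2 psi 58.0 F [-3.9 -6.6  9.6] M [-1.01  0.77  0.36] pos [ 0.5096 -0.1135  0.1521] open 0.0215 q6 0.24
56
```

step_arm(targets=[{"tx":-0.8,"ty":0,"tz":0,"ax":0,"ay":0,"az":0.05,"grip":255},{"tx":0,"ty":0,"tz":0,"ax":0,"ay":0,"az":0.05,"grip":255},{"tx":0,"ty":0,"tz":0,"ax":0,"ay":0,"az":0.05,"grip":255},{"tx":0,"ty":0,"tz":0,"ax":0,"ay":0,"az":0,"grip":255}], squeeze=50)

```text
t: 45.1
tool_pos: [0.5095, -0.1133, 0.1521]
orientation: [2.853, 1.311, 0.002]
force: [-1.9, -1.7, 8.9]
opening: 0.0216
```

```bash
python3 lid.py
```

```text
t45.1 skirt row 214.37 cols [(np.int64(276), np.int64(294)), (np.int64(282), np.int64(297)), (np.int64(234), np.int64(299))] bar 15.5 psi 49.4 F [-1.1 -2.6  9.4] M [-0.41  0.51  0.59] pos [ 0.5095 -0.1133  0.1521] open 0.0219 q6 0.39
57
```

step_arm(targets=[{"tx":0,"ty":0,"tz":0,"ax":0,"ay":0,"az":0.05,"grip":255},{"tx":0,"ty":0,"tz":0,"ax":0,"ay":0,"az":0.05,"grip":255},{"tx":0,"ty":0,"tz":0,"ax":0,"ay":0,"az":0,"grip":255}])

```text
t: 45.45
tool_pos: [0.5092, -0.113, 0.1521]
orientation: [2.915, 1.168, 0.001]
force: [-4.4, -0.8, 10.4]
opening: 0.0221
```

```bash
python3 lid.py
```

```text
t45.5 skirt row 214.17 cols [(np.int64(277), np.int64(294)), (np.int64(281), np.int64(297)), (np.int64(234), np.int64(299))] bar 17.6 psi 43.8 F [-4.2 -1.7 11.3] M [-0.07  0.77  1.12] pos [ 0.5092 -0.113   0.1522] open 0.0222 q6 0.49
58
```

step_arm(targets=[{"tx":0,"ty":0,"tz":0,"ax":0,"ay":0,"az":0.05,"grip":255},{"tx":0,"ty":0,"tz":0,"ax":0,"ay":0,"az":0.05,"grip":255},{"tx":0,"ty":0,"tz":0,"ax":0,"ay":0,"az":0,"grip":255}])

```text
t: 45.8
tool_pos: [0.5097, -0.1124, 0.1522]
orientation: [2.97, 1.022, 0.003]
force: [-1.8, 1.1, 9.7]
opening: 0.0233
```

```bash
python3 lid.py
```

```text
t45.9 skirt row 214.17 cols [(np.int64(278), np.int64(294)), (np.int64(281), np.int64(297)), (np.int64(234), np.int64(299))] bar 17.9 psi 38.1 F [-2.1  0.9 10.5] M [0.32 0.34 1.53] pos [ 0.5097 -0.1125  0.1522] open 0.0232 q6 0.59
59
```

step_arm(targets=[{"tx":0,"ty":0,"tz":0,"ax":0,"ay":0,"az":0,"grip":255},{"tx":0,"ty":0,"tz":0,"ax":0,"ay":0,"az":0.05,"grip":255},{"tx":0,"ty":0,"tz":0,"ax":0,"ay":0,"az":0.05,"grip":255},{"tx":0,"ty":0,"tz":0,"ax":0,"ay":0,"az":0,"grip":255}], squeeze=60)

```text
t: 46.25
tool_pos: [0.51, -0.112, 0.1523]
orientation: [-3.017, -0.875, -0.005]
force: [-0.5, 2.1, 10.5]
opening: 0.0244
```

```bash
python3 lid.py
```

```text
t46.3 skirt row 214.15 cols [(np.int64(279), np.int64(294)), (np.int64(281), np.int64(297)), (np.int64(234), np.int64(299))] bar 20.4 psi 32.4 F [-1.1  3.1  9.4] M [0.77 0.01 2.27] pos [ 0.51   -0.112   0.1523] open 0.0244 q6 0.69
60
```

View pics/l60.png

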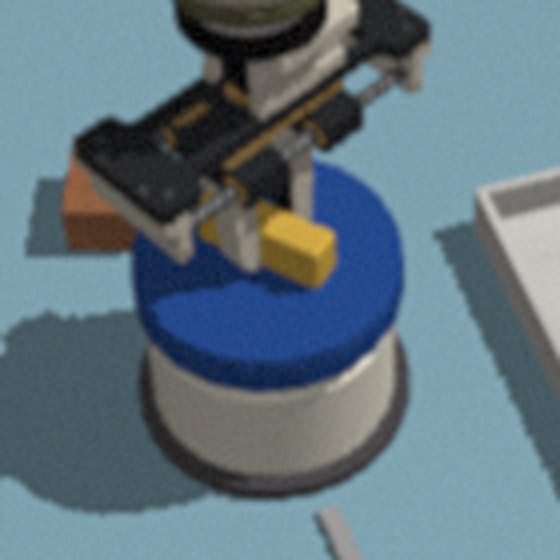

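Torque is up to 2.3 N m, the jaws are skewing on a bar that no longer turns, and z is steady. The lid is tight, so I'll release and retreat.

step_arm(targets=[{"tx":0,"ty":0,"tz":0,"ax":0,"ay":0,"az":-0.1,"grip":255},{"tx":0,"ty":0,"tz":0,"ax":0,"ay":0,"az":-0.05,"grip":130},{"tx":0,"ty":0,"tz":0,"ax":0,"ay":0,"az":0,"grip":80},{"tx":0,"ty":0,"tz":0,"ax":0,"ay":0,"az":0,"grip":80},{"tx":0,"ty":0,"tz":0,"ax":0,"ay":0,"az":0,"grip":80},{"tx":0,"ty":0,"tz":0,"ax":0,"ay":0,"az":0,"grip":80},{"tx":0,"ty":0,"tz":0,"ax":0,"ay":0,"az":0,"grip":80},{"tx":0,"ty":0,"tz":-10,"ax":0,"ay":0,"az":0,"grip":80},{"tx":0,"ty":0,"tz":-20,"ax":0,"ay":0,"az":0,"grip":80},{"tx":0,"ty":0,"tz":-30,"ax":0,"ay":0,"az":0,"grip":80},{"tx":0,"ty":0,"tz":-40,"ax":0,"ay":0,"az":0,"grip":80},{"tx":0,"ty":0,"tz":-20,"ax":0,"ay":0,"az":0,"grip":80},{"tx":0,"ty":0,"tz":0,"ax":0,"ay":0,"az":0,"grip":80}])

```text
t: 47.6
tool_pos: [0.5107, -0.1137, 0.2758]
orientation: [2.942, 1.088, 0.01]
force: [0.0, -0.8, -0.3]
opening: 0.0634
```

```bash
python3 - <<'E'
from h import *
plan(.36,-.36,.27,41)
E
```

```text
t47.6 pos [ 0.5107 -0.1137  0.2758] psi 40.6 F [ 0.  -0.8 -0.3] open 0.0634 q6 0.55 tilt [ 0.007 -0.002]
 tool shift now [-274.8   88.9    5.2]  az -0.4 deg -0.007 rad; shift after turn [-275.4   87.     5.8]
```

step_arm(targets=[{"tx":-20,"ty":6,"tz":0,"ax":0,"ay":0,"az":0,"grip":80},{"tx":-40,"ty":12,"tz":0,"ax":0,"ay":0,"az":0,"grip":80},{"tx":-40,"ty":13,"tz":0,"ax":0,"ay":0,"az":0,"grip":80},{"tx":-40,"ty":13,"tz":0,"ax":0,"ay":0,"az":0,"grip":80},{"tx":-40,"ty":13,"tz":0,"ax":0,"ay":0,"az":0,"grip":80},{"tx":-40,"ty":13,"tz":0,"ax":0,"ay":0,"az":0,"grip":80},{"tx":-35,"ty":11,"tz":0,"ax":0,"ay":0,"az":0,"grip":80},{"tx":-20,"ty":6,"tz":0,"ax":0,"ay":0,"az":0,"grip":80},{"tx":0,"ty":0,"tz":0,"ax":0,"ay":0,"az":0,"grip":80},{"tx":0,"ty":0,"tz":0,"ax":0,"ay":0,"az":0,"grip":80}])

```text
t: 48.6
tool_pos: [0.3563, -0.3577, 0.2697]
orientation: [-2.946, -1.088, 0.0]
force: [-0.1, 0.3, 0.8]
opening: 0.064
```

```bash
python3 - <<'E'
from h import *
S=robot.read_camera("scene");T=robot.read_camera("top")
P=[]
for nm,c,b in(("S",S,(225,140,310,215)),("T",T,(240,190,340,300))):
    m=mask(c["frame"],"yellow");k=np.zeros_like(m);k[b[1]:b[3],b[0]:b[2]]=m[b[1]:b[3],b[0]:b[2]]
    for z in(.161,.167,.172): r=bob(c,"yellow",b,z);print(nm,z,r["px"],r["ctr"],r["yaw"],r["len"])
    h=cv2.cvtColor(c["frame"],cv2.COLOR_BGR2HSV);B=((h[...,0]>105)&(h[...,0]<125)&(h[...,1]>150)).astype(np.uint8)
    Q=np.zeros_like(B);Q[b[1]-20:b[3]+30,b[0]-20:b[2]+20]=B[b[1]-20:b[3]+30,b[0]-20:b[2]+20]
    ys,xs=np.nonzero(Q);print("blue rows",ys.min(),ys.max(),"cols",xs.min(),xs.max())
    th=np.radians(np.arange(0,360,1))
    for dz in(0,.003,.006):
        a=np.array([proj(c,(.509+.077*np.cos(t),-.1125+.077*np.sin(t),z)) for t in th for z in(.131+dz,.103+dz)]);print("  expect dz",dz,a.min(0).round(1),a.max(0).round(1))
cv2.imwrite("pics/f_s.png",S["frame"]);cv2.imwrite("pics/f_t.png",T["frame"])
E
```

```text
S 0.161 [266.0, 178.0] [ 0.524  -0.1151] 42.7 0.0882
S 0.167 [266.0, 178.0] [ 0.5291 -0.1158] 42.7 0.0875
S 0.172 [266.0, 178.0] [ 0.5334 -0.1164] 42.7 0.0869
blue rows 159 216 cols 233 300
  expect dz 0 [232.  156.5] [300.3 216.4]
  expect dz 0.003 [231.8 155.6] [300.3 215.6]
  expect dz 0.006 [231.7 154.7] [300.4 214.8]
T 0.161 [291.0, 238.0] [ 0.5081 -0.1131] 47.6 0.0768
T 0.167 [291.0, 238.0] [ 0.5076 -0.1129] 47.6 0.0764
T 0.172 [291.0, 238.0] [ 0.5071 -0.1127] 47.6 0.0761
blue rows 208 271 cols 259 322
  expect dz 0 [257.9 206.8] [322.9 271.9]
  expect dz 0.003 [257.8 206.6] [323.  271.8]
  expect dz 0.006 [257.8 206.4] [323.2 271.8]
```

View pics/f_s.png

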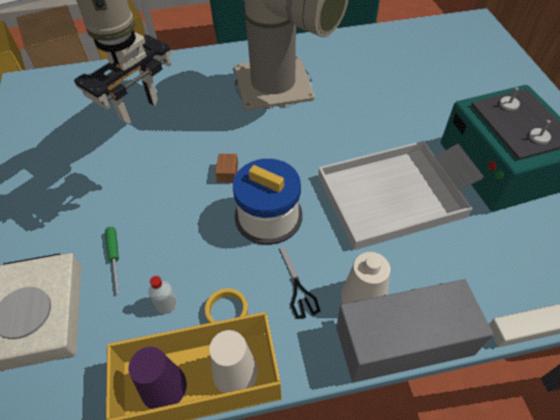

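View pics/f_t.png

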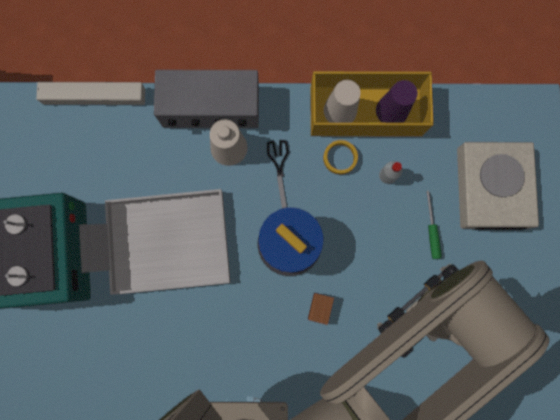

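```bash
python3 - <<'E'
from plant import robot
print(robot.close_job())
E
```

```text
the job is handed in; nothing more can be done
None
```

I put all four bobbins that were present (green, yellow, purple, red) in the canister and screwed the blue lid down tight. I handed the job in at about 49 s.

- **Thread:** The lid first rested on top of the thread, about 9 mm above home. Turning it backward about 75° made it drop. I then turned it forward about 90–100° until it stopped going down and was tight, at 2.3 N m.
- **Last checks:** The lid's skirt edge is at image row 216, against 216.4 expected for fully home and 215.6 if it were 3 mm high. The lid is centred on the mouth to about 1 mm, judged by the top camera. The tray is empty, the other things look unmoved, and the arm is clear of everything.
- **One disagreement:** The scene camera put the centre of the lid's bar about 2 cm off in x. It also sees the side of the bar, and I trusted the top view.

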